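# Feed soap cakes round the curved guide and cover the packing bay

### The arm

A 6-joint arm with a two-finger parallel gripper is mounted at the origin on the work surface. World frame = base frame: x ahead of the robot, y to its left, z up, the work surface at z = 0. Lengths are in m, angles in degrees, forces in N, time in s.
With the tool pointing down it reaches from about 0.4 to 0.825 m from the base axis. Payload 7 kg.
Tool frame: the origin (TCP) lies at the very end of the fingers, on their centre line; the grasp point (between the pads) lies tcp_to_grasp behind it (tcp_to_grasp is the distance from the TCP to the grasp point, in m); x points along the fingers, y is the direction in which the jaws open and shut, and the axes are right-handed (so a half turn about x gives the same grasp; the last joint's range is limited). The gripper opens to 88 mm and grips with 3 to 60 N. Pads are 19 mm wide; open, the fingers measure 130 mm over their backs; the gripper's body (78 mm by 193 mm) begins 47 mm behind the grasp point.
Start: joints at [-50.243, 20.546, 0.682, 0, -70.136, -16.507], TCP at [0.266, -0.62, 0.227] pointing down, gripper open.
Joint ranges: [-176.03, 176.03], [-82.01, 121.73], [-58.28, 71.71], [-173.87, 95.51], [-174.79, -0.11], [-173.66, 173.66]. Speed limits (degrees/s): [136.94, 136.94, 172.46, 180, 180, 180].

### API

Orientations are given as [roll, pitch, yaw] about the fixed x, y, z axes, in that order (R = Rz(yaw) Ry(pitch) Rx(roll)).
In Python, from plant import * gives the robot as it stands. The module is installed in compiled form; this text tells all that it offers.
- The arm moves only by the shell command python3 -m pendant 'ROWS'. ROWS is JSON, a list of rows, each an object with "claw": the finger opening in mm, from 0 to 87.6; "linear": the shift along the tool's x, y, z in mm, a list of three; "twist": the turn about the tool's x in rad. In form: [{"claw": claw, "linear": [tx, ty, tz], "twist": twist}, ...]. A call has exactly 10 rows; each row shifts and turns the commanded pose from where the row before left it, along the tool's axes as they then stand; what a row does not reach is not made up. A row lasts 1/12 s, in which the tool goes at most 41.7 mm and 7.16 degrees, less where a joint would pass 70% of its speed; a pose out of reach is approached as far as the arm can. A call with a gripper value outside its range is refused whole. The fingers move at their own pace and stop on an object; the grip force is fixed at half the most. Time passes only in rows, so rows that do not move let the fingers close, or fill a call up. It gives the time, the measured TCP pose, the force and the opening at its end, in the units of the state.
- get_obs(): the state, without advancing time (a new reading comes with each control period).
- snapshot(name): name is "scene" or "side" or "wrist"; returns (picture, depth): 384x512x3 uint8, red, green, blue; 384x512 float32, m along the optical axis (not along the pixel's ray), 0 where there is no reading.
- camera_params(name): a dict with "fx", "fy", "cx", "cy" (pixels), "k1" (the pictures are not rectified: a ray, as slopes to the right and down, at radius r is drawn at 1 + k1 r^2 times it, then the intrinsics apply), "rvec" (rotation vector, rad) and "tvec" (3), from world to camera coordinates, as OpenCV has them. Camera axes: x right, y down, z forward; pixel columns grow to the right and rows downward; lengths in m; the calibration is good to about 2 mm. A picture is of the moment at which its call begins: read the wrist's pose just before it. camera_params takes no time and is no camera call; for the wrist camera it gives the pose at the moment of the call.
- close_job(): hands the job in, once; it reports no verdict.
Trained networks look in the newest picture that a camera, given by its name, has taken for a name from the list of things; names that differ only in an ending like _2 or _b are one class to them, and where a whole thing is asked for, a point or a joint stands for the part that bears it (a point fixed in the world has none). Each returns a list of dicts, best first, with "confidence" (0 to 1); they miss things now and then, are a little off and sometimes report something else, mostly with a low value. They report only what shows in the picture. A call takes as long as a camera call. They do not tell look-alikes from the thing itself.
- boxes_of(camera, target): "xy" ([column, row] in pixels, amid what is visible of it).
The state is a dict: "clock": time; "joint_pos": joint angles; "qvel": joint speeds; "tau": joint torques, N m; "tool_pos": TCP position; "orientation": TCP orientation; "force": force on the tool from outside, world axes, zero at the start; "moment": the same for the moment, N m; "opening": finger opening in m.
Only numpy, scipy, OpenCV 4.12 (cv2) and the standard library are available. Lean on these libraries where they do the work, as an engineer would, in place of code of your own. Each camera call takes 0.05 s, during which the arm holds its last target. There are 200 camera calls.

### The job

Load all the loose round brown soap cakes into the curved guide: set each one down at the open end of the entry lane and push it along between the rails and round the bend until it lies wholly inside the straight bay. When every cake is in, lay the steel cover plate, red handle up, on the rails at the outer end of the bay and slide it under the yellow lips until it is fully home against its stops, then let go. Leave the soap logs, white bar, jar and carton where they are.

Things in the scene. Friction and masses are not known exactly. Their poses are not given: they have to be found in the camera images.
- guide: L-shaped guide of aluminium rails 38 tall fixed to the table, place and yaw vary. Frame of this and all guide points: z up from the table top, which is the lane's floor; lengths here are mm in this frame. Lane 70 wide between smooth rails; a cake pushed askew jams on the outer one. A cake goes along +x in the entry lane, round the bend, then along -y into the bay. Origin: lane centre where the bend ends and the bay begins
- guide_mouth (a point): open end of the entry lane, on the floor at (-185, 85, 0). Entry lane: centre line y = 85, from here along +x to x = -85; its rails are 12 thick, open above; short flared ends reach back to x = -214
- guide_bend (a point): centre of the bend, on the floor at (-85, 0, 0): the lane's centre line is a quarter circle of radius 85 from (-85, 85) to (0, 0), clockwise from above, round a white drum of radius 50, 38 tall. A yellow lip (z 38 to 42) on the outer rail overhangs the lane by 10, leaving 60 open: a cake cannot be dropped in
- guide_bay_end (a point): face of the bay's white end wall (34 tall), on the floor at (0, -215, 0). Bay: centre line x = 0 from y = 0 to here, holds three cakes in a row, each pushing the ones before it. Wholly in: cake centre at y = -42 or less. From y = -5 to -215 overhangs (top at z = 51) on both sides leave 60 open between them; rails 16 thick
- guide_slot (a point): mouth of the cover's slot, at rail-top height (0, -215, 38). The slot, 83 wide, 9 high (z 38 to 47) under lips to z = 51, runs from here in +y to stop blocks at y = -75. In front of it, y = -215 to -300, the rail tops go on, open above, between guide walls (to z = 47) tapering from 97 to 83 apart: lay the cover here, then slide it +y
- guide_home (a point): where cover_grip lies when the cover is fully home: (0, -145, 74) in the guide's frame, cover's y along the guide's y (either end first), cover flush with the slot's mouth
- soap1_mid (a point): round dark-brown soap cake, a flat disc 64 across and 32 thick, about 0.1 kg, lying flat on the table near the guide; this point is its centre, half-way up (16 above the table when it lies flat); its z axis is the disc's axis. Absent (None) in some starts: two or three of the four cakes are there
- soap2_mid (a point): round dark-brown soap cake, a flat disc 64 across and 32 thick, about 0.1 kg, lying flat on the table near the guide; this point is its centre, half-way up (16 above the table when it lies flat); its z axis is the disc's axis. Absent (None) in some starts: two or three of the four cakes are there
- soap3_mid (a point): round dark-brown soap cake, a flat disc 64 across and 32 thick, about 0.1 kg, lying flat on the table near the guide; this point is its centre, half-way up (16 above the table when it lies flat); its z axis is the disc's axis. Absent (None) in some starts: two or three of the four cakes are there
- soap4_mid (a point): round dark-brown soap cake, a flat disc 64 across and 32 thick, about 0.1 kg, lying flat on the table near the guide; this point is its centre, half-way up (16 above the table when it lies flat); its z axis is the disc's axis. Absent (None) in some starts: two or three of the four cakes are there
- cover_grip (a point): cover plate: flat steel slab 80 (x) by 140 (y) by 6 (z), about 0.25 kg, with an upright red bar handle on its middle, 22 (x) by 60 (y), 45 tall above the slab. Lies flat on the table at the right, handle up. This point: on the handle's centre line, 30 above the slab's top (36 above its underside), 15 below the handle's top. Axes: y along the slab, z up
- log1: bystander, not to be moved: standing dark-brown soap log, 72 across, 110 tall, at the far left; origin at the centre of its underside
- log2: bystander, not to be moved: second standing dark-brown soap log, 72 across, 110 tall, at the far side of the table; origin at the centre of its underside
- bar: bystander, not to be moved: white rectangular bar 85 x 55 x 28 lying flat on the left; origin at the centre of its underside
- jar: bystander, not to be moved: closed jar 64 across, 85 tall; origin at the centre of its underside
- carton: bystander, not to be moved: small cardboard carton 100 x 70 x 60 on the right; origin at the centre of its underside
There are look-alikes about, which are no part of the job. Leave any green, pink or turquoise look-alike of the part that bears soap3_mid alone.

How it is judged:
By the outcome, as a careful person would: the job done as asked, in the order asked, and still so for the second after the job is handed in, with the robot touching nothing.
Of soap1, soap2, soap3, soap4 only 2 to 3 are there at a start; the rules pass over those that are not, and their reading is None.
At some moment in a run one of soap1, soap2, soap3, soap4, cover may be knocked a few centimetres aside while the robot is not near it.
Once in a run the grip may slacken for a moment while it holds something.
It also fails if it takes over 210 s, if anything falls off the work surface, if the arm or the gripper's body presses on something with over 40 N, if the wrist force passes 120 N, or if a joint passes its speed limit or range.

## Working session

There is one attempt and no reset: what is moved stays moved. The work goes in short steps, Python scripts to look and compute and a shell command to move; the robot and the scene stay as the last step left them, time stands still between calls to the robot, and variables do not carry over. Pictures are saved under pics/ and viewed, about 12 in all and at most 16, crops included, and the job is handed in when it is done.

```bash
mkdir -p pics; ls
cat > h.py <<'E'
import numpy as np, cv2
from plant import *
from scipy.spatial.transform import Rotation as Rn
def snap(name,fn=None):
    P=camera_params(name); im,d=snapshot(name)
    if fn: cv2.imwrite('pics/'+fn,im[:,:,::-1])
    return P,im,d
def KD(P):
    return np.array([[P['fx'],0,P['cx']],[0,P['fy'],P['cy']],[0,0,1.]]),np.array([P['k1'],0,0,0,0.])
def ray(P,uv):
    K,D=KD(P); n=cv2.undistortPoints(np.array(uv,float).reshape(-1,1,2),K,D).reshape(-1,2)
    R=cv2.Rodrigues(np.array(P['rvec'],float))[0]; t=np.array(P['tvec'],float).ravel()
    return np.c_[n,np.ones(len(n))]@R, -R.T@t   # dirs (z_cam=1), centre
def at_z(P,uv,z):
    d,c=ray(P,uv); return c+d*((z-c[2])/d[:,2])[:,None]
def cloud(P,d):
    h,w=d.shape; u,v=np.meshgrid(np.arange(w),np.arange(h))
    r,c=ray(P,np.c_[u.ravel(),v.ravel()]); X=c+r*d.ravel()[:,None]; X[d.ravel()==0]=np.nan
    return X.reshape(h,w,3)
def proj(P,X):
    K,D=KD(P); return cv2.projectPoints(np.array(X,float).reshape(-1,1,3),np.array(P['rvec'],float),np.array(P['tvec'],float),K,D)[0].reshape(-1,2)
E
python3 - <<'E'
from h import *
np.set_printoptions(precision=3,suppress=True)
s=get_obs();print(s)
a=[]
for n in('scene','side','wrist'):
    P,im,d=snap(n); a.append(im); print(n,{k:np.round(v,3) for k,v in P.items()})
    if n!='wrist':
        for t in('soap1_mid','cover_grip','guide','carton','jar','log1','bar'):
            for b in boxes_of(n,t):
                u=np.round(b['xy']).astype(int); X=cloud(P,d)[u[1],u[0]]
                print(t,u,round(b['confidence'],2),X)
cv2.imwrite('pics/a.png',a[0][:,:,::-1]);cv2.imwrite('pics/b.png',a[1][:,:,::-1])
E
```

```text
pics
{'clock': 0.0, 'joint_pos': array([-50.243,  20.592,   0.632,  -0.02 , -70.138, -16.507]), 'qvel': array([ 0.005,  0.013, -0.023, -0.08 , -0.02 , -0.086]), 'tau': array([  0.   , -58.272,  29.306,   6.997,   0.007,  -0.   ]), 'tool_pos': array([ 0.266, -0.62 ,  0.226]), 'orientation': array([ 95.701,  89.901, 118.944]), 'force': array([-0.288,  0.434,  0.893]), 'moment': array([-0.005,  0.007,  0.005]), 'opening': 0.08765711515946695}
scene {'fx': np.float64(450.093), 'fy': np.float64(450.093), 'cx': np.float64(259.604), 'cy': np.float64(193.581), 'k1': np.float64(-0.035), 'rvec': array([ 1.8  ,  1.535, -0.724]), 'tvec': array([-0.051, -0.299,  1.76 ])}
cover_grip [148 208] 0.89 [ 0.503 -0.362  0.01 ]
cover_grip [247 250] 0.74 [ 0.8   -0.108  0.099]
cover_grip [232 189] 0.45 [ 0.476 -0.11   0.029]
guide [297 214] 0.66 [0.593 0.067 0.007]
carton [100 232] 0.9 [ 0.639 -0.475  0.059]
jar [149 248] 0.8 [ 0.737 -0.343  0.078]
log1 [246 248] 0.75 [ 0.8   -0.11   0.107]
log1 [402 220] 0.6 [0.748 0.307 0.09 ]
log1 [298 213] 0.6 [0.588 0.071 0.006]
bar [400 196] 0.75 [0.584 0.384 0.027]

[... 208 characters left out ...]
, 1.057])}
soap1_mid [272 159] 0.21 [ 0.705 -0.317  0.045]
cover_grip [324 182] 0.68 [ 0.478 -0.344  0.026]
guide [224 234] 0.94 [0.544 0.112 0.04 ]
guide [270 242] 0.52 [0.42  0.04  0.032]
carton [312 156] 0.57 [ 0.605 -0.447  0.04 ]
jar [273 158] 0.7 [ 0.7   -0.317  0.052]
jar [135 284] 0.52 [0.595 0.409 0.028]
log1 [128 240] 0.83 [0.694 0.348 0.088]
log1 [221 173] 0.62 [ 0.743 -0.077  0.083]
log1 [313 155] 0.4 [ 0.602 -0.449  0.044]
bar [137 283] 0.9 [0.592 0.404 0.029]
wrist {'fx': np.float64(287.413), 'fy': np.float64(287.413), 'cx': np.float64(261.521), 'cy': np.float64(189.115), 'k1': np.float64(-0.015), 'rvec': array([-1.626, -2.467, -0.371]), 'tvec': array([ 0.674, -0.038,  0.391])}
```

Run:
```python
from h import *
for n in 'ab':
    im=cv2.imread(f'pics/{n}.png'); cv2.imwrite(f'pics/{n}2.png',cv2.resize(im,(800,600),interpolation=cv2.INTER_CUBIC))
```

```text
(no output)
```

View pics/a2.png

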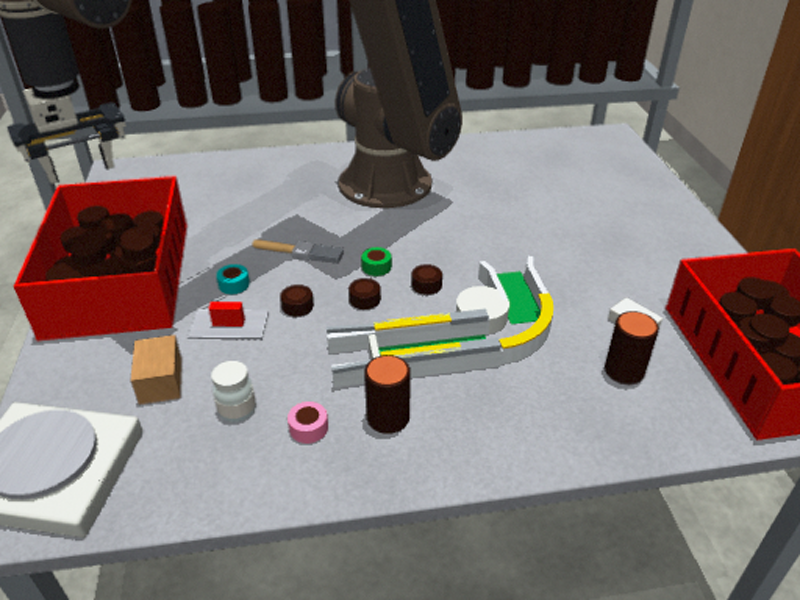

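View pics/b2.png

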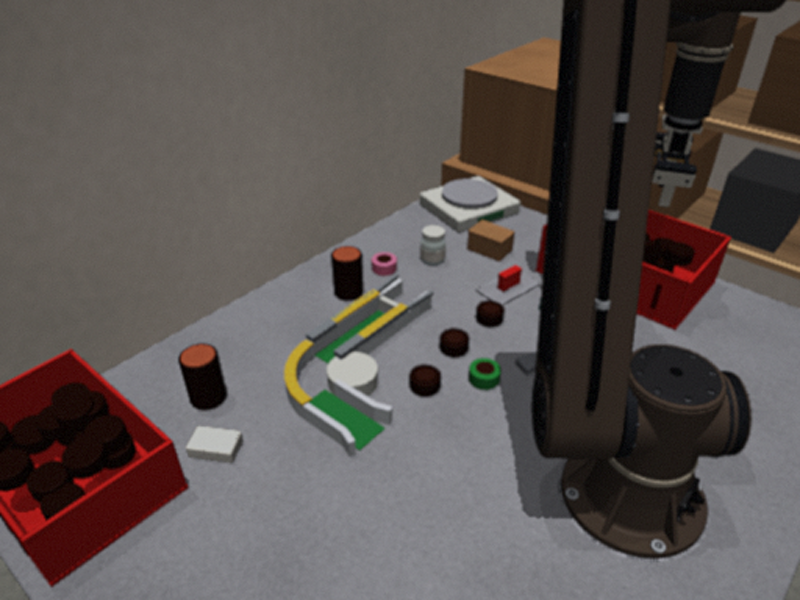

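Scene picture (800x600 px): brown cakes at (297,299), (364,292) and (427,278). Things that could be taken for them: teal ring (233,278), green ring (376,262), pink ring (308,422), the log tops, and the cakes in the red crates. The cover is at (227,318). The guide's mouth is near (515,280), facing the robot, and the bay runs to the right. The side view agrees, with cakes at (490,313), (454,342) and (425,380).

```bash
cat >> h.py <<'E'
from scipy.spatial import cKDTree
from scipy.optimize import least_squares
def brown(im,X):
    im=im.astype(int); r,g,b=im[...,0],im[...,1],im[...,2]
    return (r<110)&(g<60)&(b<60)&(r>=g)&(X[...,2]>.012)&(X[...,2]<.045)
def blobs(P,mask,X,mn=15):
    n,l,st,ce=cv2.connectedComponentsWithStats(mask.astype(np.uint8),connectivity=4); o=[]
    for i in range(1,n):
        if st[i,4]>=mn: o.append((ce[i],st[i,4],X[l==i]))
    return o
def guide_model():
    p=[]
    def box(x0,x1,y0,y1):
        xs=np.arange(x0,x1+.1,3);ys=np.arange(y0,y1+.1,3); p.extend((x,y) for x in xs for y in ys)
    box(-185,-85,120,132); box(-185,-85,38,50)
    for r in np.arange(0,51,3):
        for t in np.arange(0,2*np.pi,3/max(r,3)): p.append((-85+r*np.cos(t),r*np.sin(t)))
    for r in np.arange(110,133,3):
        for t in np.arange(0,np.pi/2,.025): p.append((-85+r*np.cos(t),r*np.sin(t)))
    box(-51,-30,-300,0); box(30,51,-300,0); box(-35,35,-227,-215)
    return np.array(p)/1000
def fitguide(pts,x0):
    M=guide_model(); T=cKDTree(M)
    best=None
    for dy in np.radians([-20,-10,0,10,20]):
        def f(q):
            c,s=np.cos(q[2]),np.sin(q[2]); L=(pts-q[:2])@np.array([[c,-s],[s,c]])
            a=T.query(L)[0]; return a
        r=least_squares(f,[x0[0],x0[1],x0[2]+dy],loss='soft_l1',f_scale=.004,x_scale=[.01,.01,.05])
        if best is None or r.cost<best.cost: best=r
    return best.x,best.cost,np.median(best.fun)
E
python3 - <<'E'
from h import *
np.set_printoptions(precision=4,suppress=True)
allp=[]
for n in('scene','side'):
    P,im,d=snap(n); X=cloud(P,d)
    for c,a,Y in blobs(P,brown(im,X),X): 
        t=Y[Y[:,2]>.026]; print(n,'brown',c.round(),a,Y.mean(0),'top',len(t),t[:,:2].mean(0) if len(t) else 0,(t[:,:2].max(0)-t[:,:2].min(0)) if len(t) else 0)
    I=im.astype(int); red=(I[...,0]>150)&(I[...,1]<60)&(X[...,0]<.65)&(X[...,1]>-.45)&(X[...,2]<.08)&(X[...,1]<0)
    for c,a,Y in blobs(P,red,X): print(n,'red',c.round(),a,Y.mean(0),Y.min(0),Y.max(0))
    z=X[...,2]; m=(z>.028)&(z<.058)&(X[...,0]>.35)&(X[...,0]<.72)&(X[...,1]>-.25)&(X[...,1]<.3)&(I.max(2)>110)
    p=X[m][:,:2]; m2=~((I[...,1][m]-I[...,0][m]>40)); p=p[m2]; allp.append(p); print(n,len(p))
    print(fitguide(p,[.55,.09,0]))
    tb=(abs(X[...,0]-.45)<.3)&(abs(X[...,1])<.4)&(z<.01); print('table z',np.nanmedian(z[tb]),np.nanstd(z[tb]))
q,c,m=fitguide(np.vstack(allp),[.55,.09,0]);print(q,np.degrees(q[2]),c,m)
E
```

```text
scene brown [393.  32.] 31 [-0.7526  0.9075  0.0278] top 13 [-0.7537  0.9098] [0.0198 0.0189]
scene brown [346.  34.] 57 [-0.7501  0.6418  0.0285] top 33 [-0.7494  0.6453] [0.0348 0.0483]
scene brown [370.  33.] 17 [-0.752   0.7779  0.027 ] top 9 [-0.7536  0.7771] [0.0299 0.0174]
scene brown [320.  36.] 35 [-0.7507  0.496   0.0287] top 20 [-0.7487  0.4974] [0.029  0.0224]
scene brown [295.  37.] 46 [-0.7508  0.3623  0.0285] top 25 [-0.7517  0.3617] [0.0323 0.0362]
scene brown [207.  40.] 21 [-0.767  -0.1003  0.0291] top 13 [-0.7697 -0.0998] [0.0307 0.0171]
scene brown [402.  44.] 116 [-0.58    0.888   0.0287] top 68 [-0.581   0.8884] [0.07  0.085]
scene brown [156.  44.] 52 [-0.755  -0.3586  0.0297] top 30 [-0.7548 -0.3593] [0.0402 0.0398]
scene brown [379.  45.] 108 [-0.5779  0.7626  0.0284] top 63 [-0.5787  0.7626] [0.0672 0.0826]
scene brown [358.  46.] 107 [-0.5777  0.6491  0.0285] top 64 [-0.5786  0.6474] [0.0703 0.0843]
scene brown [101.  47.] 40 [-0.7665 -0.633   0.03  ] top 24 [-0.7649 -0.6337] [0.0383 0.0243]
scene brown [330.  48.] 114 [-0.5766  0.5043  0.0291] top 66 [-0.5
[... 3869 characters left out ...]
8. 280.] 76 [0.6999 0.4888 0.0317] top 52 [0.6969 0.4888] [0.0875 0.0026]
side brown [ 26. 288.] 28 [0.7907 0.6177 0.0415] top 28 [0.7907 0.6177] [0.0134 0.0314]
side brown [403. 330.] 1561 [-0.0211  0.0587  0.0214] top 455 [-0.0093  0.0642] [0.1803 0.0963]
side brown [ 72. 338.] 954 [0.5684 0.6097 0.0286] top 548 [0.5683 0.6097] [0.0092 0.2383]
side red [326. 173.] 42 [ 0.4849 -0.3639  0.0519] [ 0.4734 -0.3945  0.0455] [ 0.4975 -0.3356  0.0562]
side 1975
(array([0.6152, 0.1215, 0.0672]), np.float64(0.015914478201061295), np.float64(0.0012539756486236039))
table z 2.8074198964889163e-05 0.0021393441675254905
[0.6215 0.1181 0.0477] 2.7348906634919934 0.026315829359925925 0.0012500073121719441
```

```bash
cat >> h.py <<'E'
def tool():
    s=get_obs(); R=Rn.from_euler('xyz',s['orientation'],degrees=True).as_matrix(); p=np.array(s['tool_pos'])
    return s,R,p,np.degrees(np.arctan2(R[1,1],R[0,1]))
def to(xyz,az=None):
    "shift in present tool axes [mm]; twist [rad] bringing tool y to azimuth az; final-axis shift too"
    s,R,p,a=tool(); d=(np.array(xyz)-p)*1000
    tw=0 if az is None else -np.radians((az-a+180)%360-180)
    R2=R@Rn.from_rotvec([tw,0,0]).as_matrix()
    print('t=%.1f at'%s['clock'],p.round(4),'az %.1f'%a,'q6 %.0f'%s['joint_pos'][5],'before-twist',(R.T@d).round(1),'twist %.3f'%tw,'after-twist',(R2.T@d).round(1))
E
python3 - <<'E'
from h import *
import plant; print([n for n in dir(plant) if n[0]!='_'], getattr(plant,'tcp_to_grasp',None))
s,R,p,a=tool(); P=camera_params('wrist'); Rc=cv2.Rodrigues(P['rvec'])[0]; c=-Rc.T@P['tvec']
print('cam in tool',R.T@(c-p),'axes(tool)\n',(R.T@Rc.T).round(2))
to([.5,-.08,.33],3)
E
```

```text
['PlanningError', 'boxes_of', 'camera_params', 'close_job', 'get_obs', 'snapshot', 'tcp_to_grasp'] 0.0188
cam in tool [-0.15822177  0.00052595 -0.07949892] axes(tool)
 [[-0.   -0.29  0.96]
 [ 1.   -0.    0.  ]
 [ 0.    0.96  0.29]]
t=0.9 at [ 0.2664 -0.6201  0.2266] az 113.3 q6 -17 before-twist [-103.4  404.1  427.8] twist 1.924 after-twist [-103.4  261.5 -527.2]
```

```bash
python3 -m pendant '[{"claw":87,"linear":[-36,0,0],"twist":0},{"claw":87,"linear":[-36,0,0],"twist":0},{"claw":87,"linear":[-32,0,0],"twist":0},{"claw":87,"linear":[0,25,27],"twist":0},{"claw":87,"linear":[0,25,27],"twist":0},{"claw":87,"linear":[0,25,27],"twist":0},{"claw":87,"linear":[0,25,27],"twist":0},{"claw":87,"linear":[0,25,27],"twist":0},{"claw":87,"linear":[0,25,27],"twist":0},{"claw":87,"linear":[0,25,27],"twist":0}]'
python3 -m pendant '[{"claw":87,"linear":[0,25,27],"twist":0},{"claw":87,"linear":[0,25,27],"twist":0},{"claw":87,"linear":[0,25,27],"twist":0},{"claw":87,"linear":[0,25,27],"twist":0},{"claw":87,"linear":[0,25,27],"twist":0},{"claw":87,"linear":[0,25,27],"twist":0},{"claw":87,"linear":[0,25,27],"twist":0},{"claw":87,"linear":[0,25,27],"twist":0},{"claw":87,"linear":[0,25,27],"twist":0},{"claw":87,"linear":[0,0,0],"twist":0.12}]'
python3 -m pendant '[{"claw":87,"linear":[0,0,0],"twist":0.12},{"claw":87,"linear":[0,0,0],"twist":0.12},{"claw":87,"linear":[0,0,0],"twist":0.12},{"claw":87,"linear":[0,0,0],"twist":0.12},{"claw":87,"linear":[0,0,0],"twist":0.12},{"claw":87,"linear":[0,0,0],"twist":0.12},{"claw":87,"linear":[0,0,0],"twist":0.12},{"claw":87,"linear":[0,0,0],"twist":0.12},{"claw":87,"linear":[0,0,0],"twist":0.12},{"claw":87,"linear":[0,0,0],"twist":0.12}]'
python3 -m pendant '[{"claw":87,"linear":[0,0,0],"twist":0.12},{"claw":87,"linear":[0,0,0],"twist":0.12},{"claw":87,"linear":[0,0,0],"twist":0.12},{"claw":87,"linear":[0,0,0],"twist":0.12},{"claw":87,"linear":[0,0,0],"twist":0.12},{"claw":87,"linear":[0,0,0],"twist":0.0},{"claw":87,"linear":[0,0,0],"twist":0},{"claw":87,"linear":[0,0,0],"twist":0},{"claw":87,"linear":[0,0,0],"twist":0},{"claw":87,"linear":[0,0,0],"twist":0}]'
cat >> h.py <<'E'
def survey(fn=None,g0=(.62,.118,.05)):
    P,im,d=snap('wrist',fn); X=cloud(P,d); z=X[...,2]; I=im.astype(int)
    ok=(X[...,0]>.3)&(X[...,0]<.85)&(X[...,1]>-.46)&(X[...,1]<.35)
    out={'soap':[]}
    for c,a,Y in blobs(P,brown(im,X)&ok&(z>.022),X,60):
        e=np.ptp(np.percentile(Y[:,:2],[1,99],axis=0),axis=0); print('brown px',c.round(),a,'xy',Y[:,:2].mean(0).round(4),'midrange',((np.percentile(Y[:,:2],1,axis=0)+np.percentile(Y[:,:2],99,axis=0))/2).round(4),'ext',e.round(3),'z %.4f'%np.median(Y[:,2]))
    m=(z>.03)&(z<.056)&ok&(X[...,1]>-.3)&(X[...,0]>.36)&(I.max(2)>100)&(I[...,1]-I[...,0]<40)
    q,c,md=fitguide(X[m][:,:2],g0); print('guide',q.round(4),'deg %.2f'%np.degrees(q[2]),'n',m.sum(),'med',md.round(4))
    r=(I[...,0]>130)&(I[...,1]<70)&(I[...,2]<70)&ok&(z>.02)&(z<.09)
    for c,a,Y in blobs(P,r,X,60):
        (cx,cy),(w,h),an=cv2.minAreaRect((Y[Y[:,2]>np.percentile(Y[:,2],60)-.006][:,:2]*1000).astype(np.float32)); print('red px',c.round(),a,Y.mean(0).round(4),'rect',round(cx,1),round(cy,1),round(w,1),round(h,1),'an %.1f'%an,'zmax %.4f'%np.percentile(Y[:,2],98))
    return P,im,d,X,q
def g2w(q,x,y):
    c,s=np.cos(q[2]),np.sin(q[2]); return np.array([q[0]+(c*x-s*y)/1000,q[1]+(s*x+c*y)/1000])
E
python3 - <<'E'
from h import *
P,im,d,X,q=survey('w1.png')
M=np.array([g2w(q,*p) for p in [(-185,50),(-185,120),(-85,50),(-85,120),(-50,0),(-35,-215),(35,-215),(35,0),(-35,-300),(35,-300),(-85,0)]])
v=im[:,:,::-1].copy()
for u in proj(P,np.c_[M,np.full(len(M),.038)]): cv2.circle(v,tuple(int(k) for k in u.round()),2,(255,0,255),-1)
cv2.imwrite('pics/w1o.png',cv2.resize(v,(800,600)))
print(tool()[2:])
E
```

```text
clock: 1.78
tool_pos: [0.3712, -0.3831, 0.3308]
orientation: [-46.4, 90.0, -23.1]
force: [0.9, 0.4, -0.3]
opening: 0.0873
clock: 2.62
tool_pos: [0.5074, -0.0776, 0.3303]
orientation: [36.1, 89.9, 52.8]
force: [-0.1, -0.6, -0.5]
opening: 0.0871
clock: 3.45
tool_pos: [0.5054, -0.0821, 0.3307]
orientation: [72.6, 90.0, 19.9]
force: [-0.3, -0.3, -0.3]
opening: 0.0873
clock: 4.28
tool_pos: [0.5109, -0.1404, 0.3272]
orientation: [175.9, 85.7, 94.1]
force: [-0.4, 0.5, 0.0]
opening: 0.0869
brown px [217.  54.] 752 xy [0.4234 0.0191] midrange [0.4274 0.0257] ext [0.059 0.059] z 0.0320
brown px [163. 105.] 458 xy [ 0.349  -0.0655] midrange [ 0.349  -0.0656] ext [0.034 0.035] z 0.0328
brown px [226. 137.] 621 xy [ 0.4507 -0.0998] midrange [ 0.4536 -0.1022] ext [0.06  0.059] z 0.0322
brown px [404. 159.] 266 xy [ 0.7372 -0.0948] midrange [ 0.745  -0.0984] ext [0.03  0.065] z 0.0329
brown px [220. 217.] 818 xy [ 0.4552 -0.2333] midrange [ 0.4545 -0.2347] ext [0.059 0.059] z 0.0322
brown px [396. 240.] 89 xy [ 0.7595 -0.2324] midrange [ 0.7591 -0.2328] ext [0.011 0.029] z 0.0320
guide [0.6244 0.0573 0.1024] deg 5.87 n 9077 med 0.0016
red px [229. 298.] 307 [ 0.4889 -0.3704  0.0509] rect 489.0 -369.5 51.2 21.5 an 80.5 zmax 0.0527
(array([ 0.51094078, -0.14037012,  0.32723428]), np.float64(8.1578938576494))
```

View pics/w1o.png

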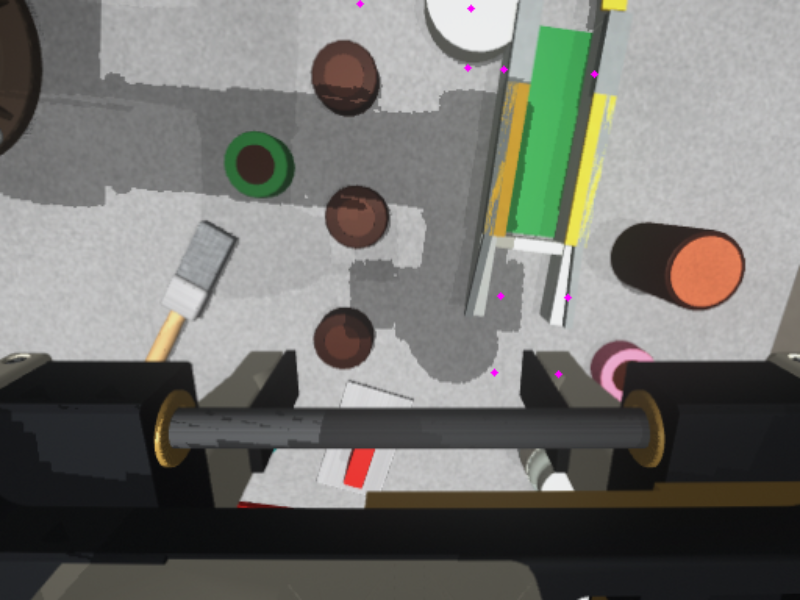

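```bash
python3 - <<'E'
from h import *
s=get_obs();print(s['joint_pos'].round(1),s['qvel'].round(1)); to([.5,.08,.33],4)
E
python3 -m pendant '[{"claw":87,"linear":[0,0,0],"twist":0},{"claw":87,"linear":[0,0,0],"twist":0},{"claw":87,"linear":[0,0,0],"twist":0},{"claw":87,"linear":[0,0,0],"twist":0},{"claw":87,"linear":[0,0,0],"twist":0},{"claw":87,"linear":[0,0,0],"twist":0.0},{"claw":87,"linear":[0,0,0],"twist":0},{"claw":87,"linear":[0,0,0],"twist":0},{"claw":87,"linear":[0,0,0],"twist":0},{"claw":87,"linear":[0,0,0],"twist":0}]'
python3 - <<'E'
from h import *
s=get_obs();print(s['joint_pos'].round(1),s['qvel'].round(1)); to([.5,.08,.33],4)
E
```

```text
[   2.5    4.8   -5.    -4.4  -80.3 -173.6] [ 0.   0.1 -0.1  0.   0.  -0. ]
t=4.3 at [ 0.5109 -0.1404  0.3272] az 8.2 q6 -174 before-twist [  13.9   20.5 -219.3] twist 0.073 after-twist [  13.9    4.5 -220.2]
clock: 5.17
tool_pos: [0.5109, -0.1413, 0.327]
orientation: [176.2, 85.7, 94.3]
force: [0.5, -0.2, 0.2]
opening: 0.0867
[   2.4    4.9   -5.    -4.4  -80.3 -173.6] [ 0.  -0.  -0.1 -0.  -0.1 -0.1]
t=5.2 at [ 0.5109 -0.1413  0.327 ] az 8.1 q6 -174 before-twist [  13.8   20.2 -220.2] twist 0.071 after-twist [  13.8    4.6 -221.1]
```

```bash
python3 -m pendant '[{"claw":87,"linear":[0,0,0],"twist":-0.12},{"claw":87,"linear":[0,0,0],"twist":-0.12},{"claw":87,"linear":[0,0,0],"twist":-0.12},{"claw":87,"linear":[0,0,0],"twist":-0.12},{"claw":87,"linear":[0,0,0],"twist":0},{"claw":87,"linear":[0,0,0],"twist":0.0},{"claw":87,"linear":[0,0,0],"twist":0},{"claw":87,"linear":[0,0,0],"twist":0},{"claw":87,"linear":[0,0,0],"twist":0},{"claw":87,"linear":[0,0,0],"twist":0}]'
python3 - <<'E'
from h import *
s,R,p,a=tool();print(s['joint_pos'].round(1),R.round(4)); to([.5,.08,.33],184)
E
```

```text
clock: 6.0
tool_pos: [0.5109, -0.1412, 0.327]
orientation: [148.8, 85.7, 94.3]
force: [-0.4, 0.2, -0.3]
opening: 0.0869
[   2.4    4.9   -5.    -4.4  -80.3 -146.2] [[-0.0056  0.8142  0.5805]
 [ 0.0754  0.5793 -0.8117]
 [-0.9971  0.0392 -0.0647]]
t=6.0 at [ 0.5109 -0.1412  0.327 ] az 35.4 q6 -146 before-twist [  13.8  119.4 -186.1] twist -2.593 after-twist [ 13.8  -4.8 221. ]
```

```bash
for i in 1 2 3 4; do python3 -m pendant '[{"claw":87,"linear":[0,0,0],"twist":-0.12},{"claw":87,"linear":[0,0,0],"twist":-0.12},{"claw":87,"linear":[0,0,0],"twist":-0.12},{"claw":87,"linear":[0,0,0],"twist":-0.12},{"claw":87,"linear":[0,0,0],"twist":-0.12},{"claw":87,"linear":[0,0,0],"twist":-0.12},{"claw":87,"linear":[0,0,0],"twist":-0.12},{"claw":87,"linear":[0,0,0],"twist":-0.12},{"claw":87,"linear":[0,0,0],"twist":-0.12},{"claw":87,"linear":[0,0,0],"twist":-0.12}]' | tail -1;done
python3 -m pendant '[{"claw":87,"linear":[0,0,0],"twist":-0.12},{"claw":87,"linear":[0,0,0],"twist":-0.12},{"claw":87,"linear":[0,0,0],"twist":-0.12},{"claw":87,"linear":[0,0,0],"twist":-0.12},{"claw":87,"linear":[0,0,0],"twist":-0.12},{"claw":87,"linear":[0,0,0],"twist":-0.12},{"claw":87,"linear":[0,0,0],"twist":-0.12},{"claw":87,"linear":[0,0,0],"twist":0},{"claw":87,"linear":[0,0,0],"twist":0},{"claw":87,"linear":[0,0,0],"twist":0}]'
python3 - <<'E'
from h import *
s,R,p,a=tool();print(s['joint_pos'].round(1),R[:,0].round(4))
E
python3 -m pendant '[{"claw":87,"linear":[0,0,0],"twist":-0.12},{"claw":87,"linear":[0,0,0],"twist":0},{"claw":87,"linear":[0,0,0],"twist":0},{"claw":87,"linear":[0,0,0],"twist":0},{"claw":87,"linear":[0,0,0],"twist":0},{"claw":87,"linear":[0,0,0],"twist":0},{"claw":87,"linear":[0,0,0],"twist":0},{"claw":87,"linear":[0,0,0],"twist":0},{"claw":87,"linear":[0,0,0],"twist":0},{"claw":87,"linear":[0,0,0],"twist":0}]'
python3 - <<'E'
from h import *
s,R,p,a=tool();print(s['joint_pos'].round(1),R[:,0].round(4))
E
```

```text
opening: 0.087
opening: 0.087
opening: 0.087
opening: 0.0868
clock: 10.17
tool_pos: [0.51, -0.1281, 0.3279]
orientation: [-173.6, 86.6, 94.0]
force: [0.2, 0.7, 0.4]
opening: 0.0872
[  4.7   4.1  -6.1  -3.4 -79.8 173.6] [-0.0042  0.0591 -0.9982]
clock: 11.0
tool_pos: [0.5058, -0.1029, 0.3285]
orientation: [174.3, 88.5, 86.8]
force: [-1.1, 0.9, -0.5]
opening: 0.087
[  9.2   2.5  -8.5  -1.5 -78.7 173.6] [ 0.0015  0.026  -0.9997]
```

```bash
python3 -m pendant '[{"claw":87,"linear":[0,0,0],"twist":-0.093},{"claw":87,"linear":[0,0,0],"twist":0},{"claw":87,"linear":[0,0,0],"twist":0},{"claw":87,"linear":[0,0,0],"twist":0},{"claw":87,"linear":[0,0,0],"twist":0},{"claw":87,"linear":[0,0,0],"twist":0},{"claw":87,"linear":[0,0,0],"twist":0},{"claw":87,"linear":[0,0,0],"twist":0},{"claw":87,"linear":[0,0,0],"twist":0},{"claw":87,"linear":[0,0,0],"twist":0}]'
python3 - <<'E'
from h import *
s,R,p,a=tool();print(s['joint_pos'].round(1),R[:,0].round(4)); to([.5,0,.36],184)
E
```

```text
clock: 11.83
tool_pos: [0.5015, -0.0838, 0.3285]
orientation: [92.2, 89.6, 8.5]
force: [-0.1, 0.9, -0.2]
opening: 0.0871
[ 12.7   1.3 -10.3   0.  -77.9 173.6] [ 0.0075  0.0011 -1.    ]
t=11.8 at [ 0.5015 -0.0838  0.3285] az 6.3 q6 174 before-twist [-31.4   7.9 -83.4] twist -3.101 after-twist [-31.4  -4.5  83.7]
```

```bash
python3 -m pendant '[{"claw":87,"linear":[0,0,0],"twist":0.12},{"claw":87,"linear":[0,0,0],"twist":0.12},{"claw":87,"linear":[0,0,0],"twist":0.12},{"claw":87,"linear":[0,0,0],"twist":0.12},{"claw":87,"linear":[0,0,0],"twist":0.12},{"claw":87,"linear":[0,0,0],"twist":0.12},{"claw":87,"linear":[0,0,0],"twist":0.12},{"claw":87,"linear":[0,0,0],"twist":0.12},{"claw":87,"linear":[0,0,0],"twist":0.12},{"claw":87,"linear":[0,0,0],"twist":0.12}]' | tail -1
python3 -m pendant '[{"claw":87,"linear":[0,0,0],"twist":0.12},{"claw":87,"linear":[0,0,0],"twist":0.12},{"claw":87,"linear":[0,0,0],"twist":0.12},{"claw":87,"linear":[0,0,0],"twist":0.06},{"claw":87,"linear":[0,-34,16],"twist":0},{"claw":87,"linear":[0,-34,16],"twist":0},{"claw":87,"linear":[0,-34,16],"twist":0},{"claw":87,"linear":[0,-34,16],"twist":0},{"claw":87,"linear":[0,0,0],"twist":0},{"claw":87,"linear":[0,0,0],"twist":0}]'
sed -i 's/    m=(z>.03)&(z<.056)/    vis=np.zeros(z.shape,bool); vis[:215]=1; ok=ok\&vis; m=(z>.03)\&(z<.056)/' h.py
python3 - <<'E'
from h import *
P,im,d,X,q=survey('w2.png')
M=np.array([g2w(q,*p) for p in [(-185,50),(-185,120),(-85,50),(-85,120),(-50,0),(-35,-215),(35,-215),(35,0),(-35,-300),(35,-300),(-85,0)]])
v=im[:,:,::-1].copy()
for u in proj(P,np.c_[M,np.full(len(M),.038)]): cv2.circle(v,tuple(int(k) for k in u.round()),2,(255,0,255),-1)
cv2.imwrite('pics/w2o.png',cv2.resize(v,(800,600)))
print(tool()[2:],tool()[1][:,0])
E
```

```text
opening: 0.0871
clock: 13.5
tool_pos: [0.4287, 0.0499, 0.3287]
orientation: [-171.1, 89.5, 12.6]
force: [0.3, -0.5, 0.1]
opening: 0.0869
brown px [508. 131.] 90 xy [ 0.4921 -0.3376] midrange [ 0.4936 -0.3393] ext [0.022 0.01 ] z 0.0275
brown px [358. 145.] 1231 xy [ 0.4542 -0.1002] midrange [ 0.4539 -0.1008] ext [0.057 0.058] z 0.0323
brown px [439. 150.] 1274 xy [ 0.4549 -0.232 ] midrange [ 0.4547 -0.234 ] ext [0.058 0.059] z 0.0322
brown px [276. 156.] 1145 xy [0.4283 0.0281] midrange [0.4274 0.0277] ext [0.058 0.059] z 0.0324
brown px [327. 206.] 327 xy [ 0.3491 -0.0653] midrange [ 0.349 -0.065] ext [0.032 0.033] z 0.0328
brown px [501. 208.] 326 xy [ 0.3641 -0.3615] midrange [ 0.3642 -0.3617] ext [0.033 0.034] z 0.0325
guide [0.6198 0.119  0.0429] deg 2.46 n 10338 med 0.0012
(array([0.42920469, 0.04897773, 0.32853221]), np.float64(-86.33143656945684)) [ 0.00843706  0.00152375 -0.99996325]
```

View pics/w2o.png

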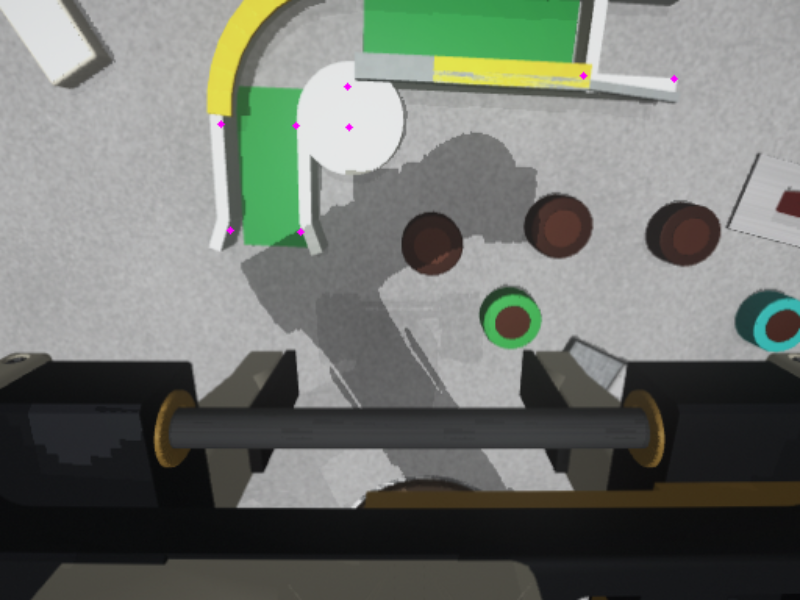

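```bash
cat >> h.py <<'E'
def guide_model2():
    p=[tuple(x) for x in guide_model()*1000]
    for k in np.arange(0,1.01,.1):
        for o in np.arange(0,13,3): p+= [(-185-29*k,120+12*k+o),(-185-29*k,50-12*k-o)]
    return np.array(p)/1000
def fit2(P,pts,d,q0):
    M=guide_model2(); T=cKDTree(M); O=cKDTree(pts)
    G=np.array([g2w(q0,*(m*1000)) for m in M]); uv=proj(P,np.c_[G,np.full(len(G),.038)])
    vis=(uv[:,0]>4)&(uv[:,0]<508)&(uv[:,1]>4)&(uv[:,1]<211)
    Mv=M[vis]
    def f(q):
        c,s=np.cos(q[2]),np.sin(q[2]); R=np.array([[c,-s],[s,c]])
        a=T.query((pts-q[:2])@R)[0]; b=O.query(Mv@R.T+q[:2])[0]
        return np.r_[a,b*np.sqrt(len(a)/len(b))]
    r=least_squares(f,q0,loss='soft_l1',f_scale=.002,x_scale=[.01,.01,.05]); return r.x,r.cost
def gpts(X,im,q):
    z=X[...,2]; I=im.astype(int); m=(z>.03)&(z<.056)&(I.max(2)>90)&(I[...,1]-I[...,0]<40); m[215:]=0
    p=X[m][:,:2]; c,s=np.cos(q[2]),np.sin(q[2]); L=(p-q[:2])@np.array([[c,-s],[s,c]])
    return p[(L[:,0]>-.235)&(L[:,0]<.07)&(L[:,1]<.15)&(L[:,1]>-.32)&~((L[:,0]<-.06)&(L[:,1]<-.06))]
E
python3 - <<'E'
from h import *
P,im,d=snap('wrist'); X=cloud(P,d)
best=None
for q0 in [(.62,.119,.043),(.63,.119,.043),(.63,.12,.06),(.625,.115,.02)]:
    pts=gpts(X,im,q0); q,c=fit2(P,pts,d,q0); print(q.round(4),np.degrees(q[2]).round(2),c)
    if best is None or c<best[1]: best=(q,c)
q=best[0]
# drum check
w=(im.min(2)>170)&(X[...,2]>.033)&(X[...,2]<.043); 
Y=X[w][:,:2]; c0=g2w(q,-85,0); Y=Y[np.linalg.norm(Y-c0,axis=1)<.058]
H=cv2.convexHull((Y*1000).astype(np.float32)).reshape(-1,2)/1000
fr=least_squares(lambda t:np.linalg.norm(H-t[:2],axis=1)-.05,c0,loss='soft_l1',f_scale=.001).x; print('drum fit',fr,'pred',c0)
v=im[:,:,::-1].copy()
for u in proj(P,np.array([[*g2w(q,*(m*1000)),.038] for m in guide_model2()])): cv2.circle(v,tuple(int(k) for k in u.round()),0,(255,0,255),-1)
cv2.imwrite('pics/w3o.png',cv2.resize(v[:230],(800,360)))
E
```

```text
[0.6258 0.1155 0.0173] 0.99 0.009491896240097488
[0.6265 0.1155 0.0174] 1.0 0.009440175525096184
[0.6266 0.1158 0.0205] 1.17 0.010241502643847555
[0.6259 0.1151 0.0149] 0.86 0.009375135049158835
drum fit [0.54113036 0.11482104] pred [0.54086652 0.11386711]
```

View pics/w3o.png

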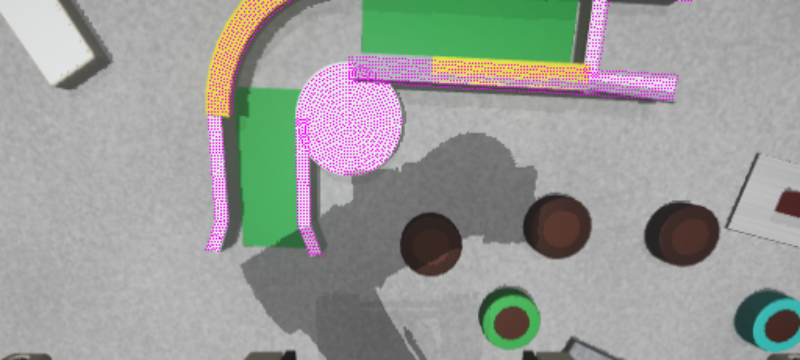

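Guide fit matches the picture (drum, rails and flares coincide): origin (0.626, 0.115), yaw about 0.9°. All three brown cakes have plain tops at z of about 32 mm; the green and teal rings are left alone.

```bash
python3 -m pendant '[{"claw":87,"linear":[0,0,0],"twist":0.12},{"claw":87,"linear":[0,0,0],"twist":0.12},{"claw":87,"linear":[0,0,0],"twist":0.12},{"claw":87,"linear":[0,0,0],"twist":0.12},{"claw":87,"linear":[0,0,0],"twist":0.12},{"claw":87,"linear":[0,0,0],"twist":0.12},{"claw":87,"linear":[0,0,0],"twist":0.12},{"claw":87,"linear":[0,0,0],"twist":0.12},{"claw":87,"linear":[0,0,0],"twist":0.12},{"claw":87,"linear":[0,0,0],"twist":0.12}]' | tail -1
python3 -m pendant '[{"claw":87,"linear":[0,0,0],"twist":0.12},{"claw":87,"linear":[0,0,0],"twist":0.12},{"claw":87,"linear":[0,0,0],"twist":0.12},{"claw":87,"linear":[0,0,0],"twist":0.06},{"claw":87,"linear":[40,2,-11],"twist":0},{"claw":87,"linear":[40,2,-10],"twist":0},{"claw":87,"linear":[40,0,0],"twist":0},{"claw":87,"linear":[40,0,0],"twist":0},{"claw":87,"linear":[40,0,0],"twist":0},{"claw":87,"linear":[40,0,0],"twist":0}]'
python3 - <<'E'
from h import *
to([.4277,.0277,.005],181);print(tool()[1][:,0].round(4))
E
```

```text
opening: 0.0871
clock: 15.27
tool_pos: [0.4277, 0.0258, 0.0866]
orientation: [-81.4, 89.5, 9.1]
force: [0.9, 1.5, -0.9]
opening: 0.0874
t=15.3 at [0.4277 0.0258 0.0866] az -179.5 q6 -30 before-twist [81.6  0.7  1.8] twist -0.008 after-twist [81.6  0.7  1.8]
[ 0.0084  0.0013 -1.    ]
```

```bash
python3 -m pendant '[{"claw":87,"linear":[27,0,2],"twist":-0.008},{"claw":87,"linear":[27,0,0],"twist":0},{"claw":87,"linear":[27,0,0],"twist":0},{"claw":60,"linear":[0,0,0],"twist":0},{"claw":40,"linear":[0,0,0],"twist":0},{"claw":40,"linear":[0,0,0],"twist":0},{"claw":40,"linear":[0,0,0],"twist":0},{"claw":40,"linear":[0,0,0],"twist":0},{"claw":40,"linear":[0,0,0],"twist":0},{"claw":40,"linear":[0,0,0],"twist":0}]'
python3 -m pendant '[{"claw":40,"linear":[-25,0,0],"twist":0},{"claw":40,"linear":[-25,0,0],"twist":0},{"claw":40,"linear":[-20,0,0],"twist":0},{"claw":40,"linear":[0,0,0],"twist":0},{"claw":40,"linear":[0,0,0],"twist":0},{"claw":40,"linear":[0,0,0],"twist":0},{"claw":40,"linear":[0,0,0],"twist":0},{"claw":40,"linear":[0,0,0],"twist":0},{"claw":40,"linear":[0,0,0],"twist":0},{"claw":40,"linear":[0,0,0],"twist":0}]'
python3 - <<'E'
from h import *
q=(.626,.1152,.0157)
to([*g2w(q,-195,85),.007],180.9)
E
```

```text
clock: 16.1
tool_pos: [0.429, 0.0299, 0.0085]
orientation: [-79.1, 89.4, 12.1]
force: [0.3, -2.0, 8.7]
opening: 0.0636
clock: 16.93
tool_pos: [0.4271, 0.0293, 0.0766]
orientation: [-87.1, 89.6, 4.0]
force: [0.7, 0.1, -0.9]
opening: 0.0635
t=16.9 at [0.4271 0.0293 0.0766] az -178.9 q6 -30 before-twist [ 69.6  -5.5 167.8] twist 0.004 after-twist [ 69.6  -4.7 167.8]
```

```bash
python3 -m pendant '[{"claw":40,"linear":[0,-1,34],"twist":0},{"claw":40,"linear":[0,-1,34],"twist":0},{"claw":40,"linear":[0,-1,34],"twist":0},{"claw":40,"linear":[0,-1,34],"twist":0},{"claw":40,"linear":[0,-1,32],"twist":0},{"claw":40,"linear":[0,0,0],"twist":0},{"claw":40,"linear":[0,0,0],"twist":0},{"claw":40,"linear":[22,0,0],"twist":0},{"claw":40,"linear":[22,0,0],"twist":0},{"claw":40,"linear":[15,0,0],"twist":0}]'
python3 - <<'E'
from h import *
q=(.626,.1152,.0157)
to([*g2w(q,-195,85),.008],180.9)
E
```

```text
clock: 17.77
tool_pos: [0.4287, 0.1961, 0.0168]
orientation: [-90.2, 89.6, 0.9]
force: [-0.6, -1.1, -0.9]
opening: 0.0646
t=17.8 at [0.4287 0.1961 0.0168] az -178.9 q6 -48 before-twist [ 8.8 -0.9  1. ] twist 0.003 after-twist [ 8.8 -0.9  1. ]
```

```bash
python3 -m pendant '[{"claw":40,"linear":[7,0,1],"twist":0},{"claw":40,"linear":[0,0,0],"twist":0},{"claw":70,"linear":[0,0,0],"twist":0},{"claw":87,"linear":[0,0,0],"twist":0},{"claw":87,"linear":[0,0,0],"twist":0},{"claw":87,"linear":[0,0,0],"twist":0},{"claw":87,"linear":[-30,0,0],"twist":0},{"claw":87,"linear":[-30,0,0],"twist":0},{"claw":20,"linear":[-10,0,0],"twist":-0.12},{"claw":0,"linear":[0,0,0],"twist":-0.12}]'
python3 -m pendant '[{"claw":0,"linear":[0,0,0],"twist":-0.12},{"claw":0,"linear":[0,0,0],"twist":-0.12},{"claw":0,"linear":[0,0,0],"twist":-0.12},{"claw":0,"linear":[0,0,0],"twist":-0.12},{"claw":0,"linear":[0,0,0],"twist":-0.12},{"claw":0,"linear":[0,0,0],"twist":-0.12},{"claw":0,"linear":[0,0,0],"twist":-0.12},{"claw":0,"linear":[0,0,0],"twist":-0.12},{"claw":0,"linear":[0,0,0],"twist":-0.12},{"claw":0,"linear":[0,0,0],"twist":-0.12}]' | tail -1
python3 -m pendant '[{"claw":0,"linear":[0,0,0],"twist":-0.12},{"claw":0,"linear":[0,0,0],"twist":0},{"claw":0,"linear":[0,0,20],"twist":0},{"claw":0,"linear":[0,0,27],"twist":0},{"claw":0,"linear":[0,0,0],"twist":0},{"claw":0,"linear":[0,0,0],"twist":0},{"claw":0,"linear":[0,0,0],"twist":0},{"claw":0,"linear":[0,0,0],"twist":0},{"claw":0,"linear":[0,0,0],"twist":0},{"claw":0,"linear":[0,0,0],"twist":0}]'
python3 - <<'E'
from h import *
q=(.626,.1152,.0157)
to([*g2w(q,-244,85),.010],-89.1)
P,im,d=snap('wrist','p1.png'); X=cloud(P,d)
for c,a,Y in blobs(P,brown(im,X)&(X[...,2]>.022),X,60): print(c.round(),a,Y[:,:2].mean(0).round(4))
cv2.imwrite('pics/p1.png',cv2.resize(im[:,:,::-1],(640,480)))
E
```

```text
clock: 18.6
tool_pos: [0.4307, 0.2001, 0.085]
orientation: [-80.3, 89.2, 24.9]
force: [-0.4, 0.6, 0.4]
opening: 0.0789
opening: 0.0122
clock: 20.27
tool_pos: [0.3825, 0.1981, 0.0809]
orientation: [-172.9, 89.6, 7.6]
force: [-0.0, -0.3, 0.4]
opening: 0.0006
t=20.3 at [0.3825 0.1981 0.0809] az -89.5 q6 36 before-twist [70.9  1.8  2.3] twist -0.008 after-twist [70.9  1.8  2.3]
[269. 149.] 5199 [0.429  0.1942]
```

View pics/p1.png

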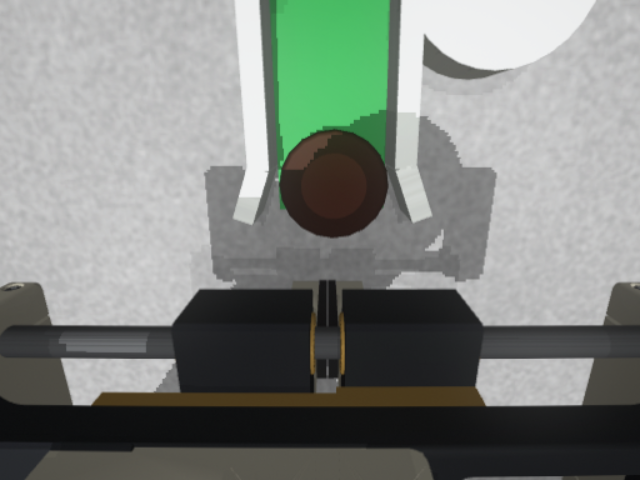

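```bash
cat >> h.py <<'E'
Q=(.626,.1152,.0157)
def arc(phi_deg,rad=78,lag=41.5,z=.010):
    f=np.radians(phi_deg); er=np.array([np.sin(f),np.cos(f)]); et=np.array([np.cos(f),-np.sin(f)])
    g=np.array([-85,0])+rad*er-lag*et
    to([*g2w(Q,*g),z],np.degrees(Q[2])-90-phi_deg)
E
python3 -m pendant '[{"claw":0,"linear":[36,1,1],"twist":0},{"claw":0,"linear":[35,1,1],"twist":0},{"claw":0,"linear":[0,0,0],"twist":0},{"claw":0,"linear":[0,0,-8],"twist":0},{"claw":0,"linear":[0,0,-10],"twist":0},{"claw":0,"linear":[0,0,-10],"twist":0},{"claw":0,"linear":[0,0,-10],"twist":0},{"claw":0,"linear":[0,0,-10],"twist":0},{"claw":0,"linear":[0,0,-10],"twist":0},{"claw":0,"linear":[0,0,-10],"twist":0}]'
python3 -c "
from h import *
arc(0)"
```

```text
clock: 21.15
tool_pos: [0.45, 0.1969, 0.0111]
orientation: [-167.7, 89.5, 12.8]
force: [-1.0, 0.2, 0.3]
opening: 0.0002
t=21.1 at [0.45   0.1969 0.0111] az -89.5 q6 43 before-twist [  1.4   6.1 -48.2] twist -0.007 after-twist [  1.4   6.4 -48.2]
```

```bash
python3 -m pendant '[{"claw":0,"linear":[0,1,-9.5],"twist":-0.007},{"claw":0,"linear":[0,1,-9.5],"twist":0},{"claw":0,"linear":[0,1.5,-9.5],"twist":0},{"claw":0,"linear":[0,1.5,-9.5],"twist":0},{"claw":0,"linear":[0,1,-9.5],"twist":0},{"claw":0,"linear":[0,-3.8,-8],"twist":0.1},{"claw":0,"linear":[0,-3.8,-8],"twist":0.1},{"claw":0,"linear":[0,-3.8,-8],"twist":0.1},{"claw":0,"linear":[0,-3.8,-8],"twist":0.1},{"claw":0,"linear":[0,-3.8,-8],"twist":0.1}]'
python3 -c "
from h import *
arc(28.6)"
```

```text
clock: 21.98
tool_pos: [0.5394, 0.2028, 0.011]
orientation: [-144.5, 89.6, 7.5]
force: [-0.2, 0.3, -0.4]
opening: 0.0005
t=22.0 at [0.5394 0.2028 0.011 ] az -118.0 q6 22 before-twist [ 1.  -0.  -1.2] twist -0.005 after-twist [ 1.  -0.  -1.2]
```

Tracking is within about 1 mm, so I'll continue round the bend.

```bash
python3 -m pendant '[{"claw":0,"linear":[0,-3.8,-9],"twist":0.1},{"claw":0,"linear":[0,-3.8,-8],"twist":0.1},{"claw":0,"linear":[0,-3.8,-8],"twist":0.1},{"claw":0,"linear":[0,-3.8,-8],"twist":0.1},{"claw":0,"linear":[0,-3.8,-8],"twist":0.1},{"claw":0,"linear":[0,-3.8,-8],"twist":0.1},{"claw":0,"linear":[0,-3.8,-8],"twist":0.1},{"claw":0,"linear":[0,-3.8,-8],"twist":0.1},{"claw":0,"linear":[0,-3.8,-8],"twist":0.1},{"claw":0,"linear":[0,-3.8,-8],"twist":0.1}]'
python3 -c "
from h import *
arc(90)
to([*g2w(Q,0,0),.010],-179.1)
P,im,d=snap('wrist')
cv2.imwrite('pics/p2.png',cv2.resize(im[:,:,::-1],(640,480)))"
```

```text
clock: 22.82
tool_pos: [0.6153, 0.1619, 0.0114]
orientation: [-86.6, 89.6, 8.1]
force: [0.1, 0.3, -0.2]
opening: 0.0001
t=22.8 at [0.6153 0.1619 0.0114] az -175.3 q6 -28 before-twist [ 1.4 -2.6 -5.5] twist 0.067 after-twist [ 1.4 -2.9 -5.4]
t=22.8 at [0.6153 0.1619 0.0114] az -175.3 q6 -28 before-twist [  1.4  -6.8 -47.4] twist 0.067 after-twist [  1.4  -9.9 -46.9]
```

View pics/p2.png

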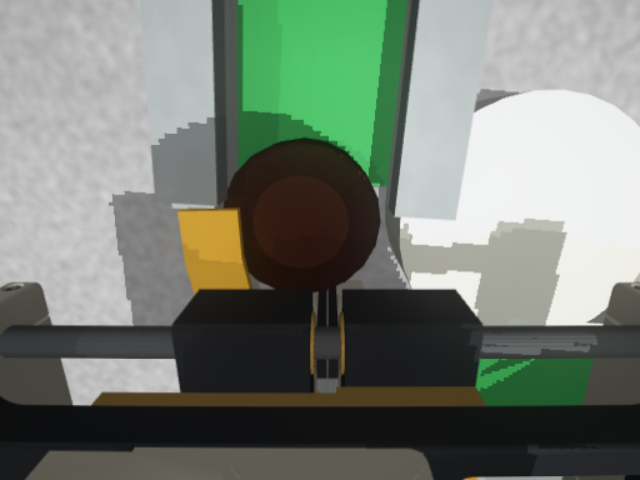

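```bash
python3 -m pendant '[{"claw":0,"linear":[0,-4,-8],"twist":0.067},{"claw":0,"linear":[0,-3,-8],"twist":0},{"claw":0,"linear":[0,-3,-8],"twist":0},{"claw":0,"linear":[0,0,-9],"twist":0},{"claw":0,"linear":[0,0,-9],"twist":0},{"claw":0,"linear":[0,0,-9],"twist":0},{"claw":0,"linear":[0,0,-9],"twist":0},{"claw":0,"linear":[0,0,0],"twist":0},{"claw":0,"linear":[0,0,0],"twist":0},{"claw":0,"linear":[0,0,5],"twist":0}]'
python3 -m pendant '[{"claw":0,"linear":[-30,0,5],"twist":0},{"claw":0,"linear":[-30,0,0],"twist":0},{"claw":0,"linear":[-30,0,0],"twist":0},{"claw":0,"linear":[-30,0,0],"twist":0},{"claw":0,"linear":[0,0,0],"twist":0},{"claw":0,"linear":[0,0,0],"twist":0},{"claw":0,"linear":[0,0,0],"twist":0},{"claw":0,"linear":[0,0,0],"twist":0},{"claw":0,"linear":[0,0,0],"twist":0},{"claw":0,"linear":[0,0,0],"twist":0}]'
cat >> h.py <<'E'
def look(g=True):
    global Q
    P,im,d=snap('wrist'); X=cloud(P,d); z=X[...,2]; v=np.zeros(z.shape,bool); v[:215]=1
    for c,a,Y in blobs(P,brown(im,X)&v&(z>.022),X,60):
        mr=(np.percentile(Y[:,:2],1,axis=0)+np.percentile(Y[:,:2],99,axis=0))/2; e=np.ptp(np.percentile(Y[:,:2],[1,99],axis=0),axis=0)
        c0,s0=np.cos(Q[2]),np.sin(Q[2]); L=(mr-Q[:2])@np.array([[c0,-s0],[s0,c0]])*1000
        print('brown',c.round(),a,mr.round(4),'ext',(e*1000).round(),'guide',L.round(1))
    return P,im,d,X
E
python3 -c "
from h import *
P,im,d,X=look()
pts=gpts(X,im,Q)
for q0 in (Q,(.626,.1152,.025)): print(fit2(P,pts,d,q0))
to([.4542,-.1005,.13],-179.1)"
```

```text
clock: 23.7
tool_pos: [0.6259, 0.1073, 0.0118]
orientation: [-83.4, 89.6, 7.7]
force: [0.1, 0.1, -0.2]
opening: 0.0003
clock: 24.53
tool_pos: [0.6245, 0.1125, 0.1305]
orientation: [-89.0, 89.7, 2.1]
force: [0.3, 0.1, 0.7]
opening: 0.0002
brown [254. 133.] 2980 [0.6285 0.0573] ext [58. 58.] guide [  1.5 -58. ]
(array([0.62812311, 0.11528016, 0.02445552]), np.float64(0.035986869575821125))
(array([0.62811351, 0.1152776 , 0.02454046]), np.float64(0.0359626845866573))
t=24.6 at [0.6246 0.1125 0.1307] az -178.8 q6 -27 before-twist [  -0.4  174.7 -209.5] twist 0.004 after-twist [  -0.4  173.8 -210.3]
```

```bash
sed -i 's/^Q=.*/Q=(.6265,.1152,.019)/' h.py
python3 -m pendant '[{"claw":87,"linear":[0,22,-22],"twist":0},{"claw":87,"linear":[0,22,-22],"twist":0},{"claw":87,"linear":[0,22,-22],"twist":0},{"claw":87,"linear":[0,22,-22],"twist":0},{"claw":87,"linear":[0,22,-22],"twist":0},{"claw":87,"linear":[0,22,-22],"twist":0},{"claw":87,"linear":[0,22,-22],"twist":0},{"claw":87,"linear":[0,20,-22],"twist":0},{"claw":87,"linear":[0,0,0],"twist":0},{"claw":87,"linear":[0,0,0],"twist":0}]'
python3 -c "
from h import *
P,im,d,X=look()
to([.4542,-.1005,.008],-179)"
```

```text
clock: 25.42
tool_pos: [0.4537, -0.0678, 0.1304]
orientation: [-82.9, 89.5, 8.1]
force: [0.9, -0.4, -0.2]
opening: 0.0615
brown [266.  17.] 435 [ 0.454  -0.2135] ext [55. 18.] guide [-178.7 -325.4]
brown [263. 151.] 3560 [ 0.4533 -0.1036] ext [59. 58.] guide [-177.3 -215.5]
brown [379. 207.] 90 [ 0.3427 -0.0534] ext [17. 10.] guide [-287.  -163.2]
t=25.5 at [ 0.4547 -0.0672  0.1305] az -178.9 q6 -15 before-twist [122.4   2.2 -33.4] twist 0.002 after-twist [122.4   2.2 -33.4]
```

```bash
python3 -m pendant '[{"claw":87,"linear":[0,1,-18],"twist":0},{"claw":87,"linear":[0,1,-17],"twist":0},{"claw":87,"linear":[0,0,0],"twist":0},{"claw":87,"linear":[0,0,0],"twist":0},{"claw":87,"linear":[35,0,0],"twist":0},{"claw":87,"linear":[35,0,0],"twist":0},{"claw":87,"linear":[35,0,0],"twist":0},{"claw":87,"linear":[16,0,0],"twist":0},{"claw":87,"linear":[0,0,0],"twist":0},{"claw":40,"linear":[0,0,0],"twist":0}]'
python3 -m pendant '[{"claw":40,"linear":[0,0,0],"twist":0},{"claw":40,"linear":[0,0,0],"twist":0},{"claw":40,"linear":[0,0,0],"twist":0},{"claw":40,"linear":[0,0,0],"twist":0},{"claw":40,"linear":[0,0,0],"twist":0},{"claw":40,"linear":[0,0,0],"twist":0},{"claw":40,"linear":[-25,0,0],"twist":0},{"claw":40,"linear":[-25,0,0],"twist":0},{"claw":40,"linear":[-20,0,0],"twist":0},{"claw":40,"linear":[0,0,0],"twist":0}]'
python3 -c "
from h import *
to([*g2w(Q,-195,85),.08],-178.9)"
```

```text
clock: 26.3
tool_pos: [0.4542, -0.1012, 0.0086]
orientation: [-87.1, 89.7, 4.1]
force: [-0.3, -0.4, 0.1]
opening: 0.084
clock: 27.13
tool_pos: [0.4563, -0.1016, 0.0835]
orientation: [-84.3, 89.1, 6.9]
force: [0.4, 0.1, -1.5]
opening: 0.063
t=27.1 at [ 0.4563 -0.1016  0.0835] az -178.8 q6 -11 before-twist [  3.6  20.2 298.6] twist 0.002 after-twist [  3.6  20.7 298.5]
```

```bash
python3 -m pendant '[{"claw":40,"linear":[0,2,30],"twist":0},{"claw":40,"linear":[0,2,30],"twist":0},{"claw":40,"linear":[0,2,30],"twist":0},{"claw":40,"linear":[0,2,30],"twist":0},{"claw":40,"linear":[0,2,30],"twist":0},{"claw":40,"linear":[0,2,30],"twist":0},{"claw":40,"linear":[0,2,30],"twist":0},{"claw":40,"linear":[0,2,30],"twist":0},{"claw":40,"linear":[0,2,30],"twist":0},{"claw":40,"linear":[0,2,28],"twist":0}]'
python3 -m pendant '[{"claw":40,"linear":[0,0,0],"twist":0},{"claw":40,"linear":[0,0,0],"twist":0},{"claw":40,"linear":[0,0,0],"twist":0},{"claw":40,"linear":[0,0,0],"twist":0},{"claw":40,"linear":[20,0,0],"twist":0},{"claw":40,"linear":[20,0,0],"twist":0},{"claw":40,"linear":[15,0,0],"twist":0},{"claw":40,"linear":[0,0,0],"twist":0},{"claw":40,"linear":[0,0,0],"twist":0},{"claw":40,"linear":[0,0,0],"twist":0}]'
python3 -c "
from h import *
to([*g2w(Q,-195,85),.0085],-178.9)"
```

```text
clock: 27.97
tool_pos: [0.4272, 0.1974, 0.0795]
orientation: [-77.8, 89.5, 13.4]
force: [1.2, 0.3, -0.8]
opening: 0.0631
clock: 28.8
tool_pos: [0.4286, 0.1956, 0.025]
orientation: [-81.3, 89.5, 9.8]
force: [0.1, 0.6, -1.8]
opening: 0.0628
t=28.8 at [0.4286 0.1956 0.025 ] az -178.9 q6 -48 before-twist [16.5 -1.2  0.9] twist 0.000 after-twist [16.5 -1.2  0.9]
```

```bash
python3 -m pendant '[{"claw":40,"linear":[15.5,-1,1],"twist":0},{"claw":40,"linear":[0,0,0],"twist":0},{"claw":70,"linear":[0,0,0],"twist":0},{"claw":87,"linear":[0,0,0],"twist":0},{"claw":87,"linear":[0,0,0],"twist":0},{"claw":87,"linear":[0,0,0],"twist":0},{"claw":87,"linear":[-30,0,0],"twist":0},{"claw":87,"linear":[-30,0,0],"twist":0},{"claw":20,"linear":[-10,0,0],"twist":-0.12},{"claw":0,"linear":[0,0,0],"twist":-0.12}]'
python3 -m pendant '[{"claw":0,"linear":[0,0,0],"twist":-0.12},{"claw":0,"linear":[0,0,0],"twist":-0.12},{"claw":0,"linear":[0,0,0],"twist":-0.12},{"claw":0,"linear":[0,0,0],"twist":-0.12},{"claw":0,"linear":[0,0,0],"twist":-0.12},{"claw":0,"linear":[0,0,0],"twist":-0.12},{"claw":0,"linear":[0,0,0],"twist":-0.12},{"claw":0,"linear":[0,0,0],"twist":-0.12},{"claw":0,"linear":[0,0,0],"twist":-0.12},{"claw":0,"linear":[0,0,0],"twist":-0.12}]' | tail -1
python3 -m pendant '[{"claw":0,"linear":[0,0,0],"twist":-0.12},{"claw":0,"linear":[0,0,0],"twist":0},{"claw":0,"linear":[0,0,20],"twist":0},{"claw":0,"linear":[0,0,27],"twist":0},{"claw":0,"linear":[0,0,0],"twist":0},{"claw":0,"linear":[0,0,0],"twist":0},{"claw":0,"linear":[0,0,0],"twist":0},{"claw":0,"linear":[0,0,0],"twist":0},{"claw":0,"linear":[0,0,0],"twist":0},{"claw":0,"linear":[0,0,0],"twist":0}]'
python3 - <<'E'
from h import *
to([*g2w(Q,-244,85),.010],-89)
look()
E
```

```text
clock: 29.63
tool_pos: [0.4301, 0.1982, 0.0821]
orientation: [-81.9, 89.3, 23.3]
force: [-0.5, -0.9, 0.2]
opening: 0.0785
opening: 0.0125
clock: 31.3
tool_pos: [0.3821, 0.1963, 0.0784]
orientation: [-173.2, 89.6, 7.3]
force: [-0.7, -0.4, -0.7]
opening: 0.0003
t=31.3 at [0.3821 0.1963 0.0784] az -89.5 q6 36 before-twist [68.4  0.8  1.7] twist -0.009 after-twist [68.4  0.8  1.7]
brown [266. 149.] 5197 [0.4304 0.1961] ext [57. 59.] guide [-194.6   84.6]
```

```bash
python3 -m pendant '[{"claw":0,"linear":[34,0,1],"twist":-0.008},{"claw":0,"linear":[34,1,1],"twist":0},{"claw":0,"linear":[0,0,0],"twist":0},{"claw":0,"linear":[0,0,-8],"twist":0},{"claw":0,"linear":[0,0,-10],"twist":0},{"claw":0,"linear":[0,0,-10],"twist":0},{"claw":0,"linear":[0,0,-10],"twist":0},{"claw":0,"linear":[0,0,-10],"twist":0},{"claw":0,"linear":[0,0,-10],"twist":0},{"claw":0,"linear":[0,0,-10],"twist":0}]'
python3 -m pendant '[{"claw":0,"linear":[0,1,-9.5],"twist":0},{"claw":0,"linear":[0,1,-9.5],"twist":0},{"claw":0,"linear":[0,1,-9.5],"twist":0},{"claw":0,"linear":[0,1.5,-9.5],"twist":0},{"claw":0,"linear":[0,1,-9.5],"twist":0},{"claw":0,"linear":[0,-3.8,-8],"twist":0.1},{"claw":0,"linear":[0,-3.8,-8],"twist":0.1},{"claw":0,"linear":[0,-3.8,-8],"twist":0.1},{"claw":0,"linear":[0,-3.8,-8],"twist":0.1},{"claw":0,"linear":[0,-3.8,-8],"twist":0.1}]'
python3 -c "
from h import *
arc(28.6)"
```

```text
clock: 32.18
tool_pos: [0.4496, 0.1966, 0.0115]
orientation: [-168.4, 89.5, 12.5]
force: [-0.6, 0.9, 0.7]
opening: 0.0007
clock: 33.02
tool_pos: [0.539, 0.2032, 0.0115]
orientation: [-144.6, 89.6, 7.5]
force: [-1.0, 0.2, -0.4]
opening: 0.0004
t=33.0 at [0.539  0.2032 0.0115] az -117.9 q6 22 before-twist [ 1.5  0.4 -2.1] twist -0.007 after-twist [ 1.5  0.4 -2.1]
```

```bash
python3 -m pendant '[{"claw":0,"linear":[0,-3.5,-9],"twist":0.1},{"claw":0,"linear":[0,-3.5,-8.5],"twist":0.1},{"claw":0,"linear":[0,-3.8,-8.5],"twist":0.1},{"claw":0,"linear":[0,-3.8,-8.5],"twist":0.1},{"claw":0,"linear":[0,-3.8,-8.5],"twist":0.1},{"claw":0,"linear":[0,-3.8,-8.5],"twist":0.1},{"claw":0,"linear":[0,-3.8,-8.5],"twist":0.1},{"claw":0,"linear":[0,-3.8,-8.5],"twist":0.1},{"claw":0,"linear":[0,-3.8,-8],"twist":0.1},{"claw":0,"linear":[0,-3.8,-8],"twist":0.1}]'
python3 -m pendant '[{"claw":0,"linear":[0,-4,-8],"twist":0.067},{"claw":0,"linear":[0,-3,-8],"twist":0},{"claw":0,"linear":[0,-3,-8],"twist":0},{"claw":0,"linear":[0,0,-9],"twist":0},{"claw":0,"linear":[0,0,-9],"twist":0},{"claw":0,"linear":[0,0,-9],"twist":0},{"claw":0,"linear":[0,0,-9],"twist":0},{"claw":0,"linear":[0,0,0],"twist":0},{"claw":0,"linear":[0,0,0],"twist":0},{"claw":0,"linear":[0,0,5],"twist":0}]'
python3 -m pendant '[{"claw":0,"linear":[-30,0,5],"twist":0},{"claw":0,"linear":[-30,0,0],"twist":0},{"claw":0,"linear":[-30,0,0],"twist":0},{"claw":0,"linear":[-30,0,0],"twist":0},{"claw":0,"linear":[0,0,0],"twist":0},{"claw":0,"linear":[0,0,0],"twist":0},{"claw":0,"linear":[0,0,0],"twist":0},{"claw":0,"linear":[0,0,0],"twist":0},{"claw":0,"linear":[0,0,0],"twist":0},{"claw":0,"linear":[0,0,0],"twist":0}]'
python3 -c "
from h import *
P,im,d,X=look()
to([.4545,-.200,.13],-178.9)"
```

```text
clock: 33.85
tool_pos: [0.6168, 0.1593, 0.0119]
orientation: [-85.7, 89.6, 9.1]
force: [-1.1, 2.2, -0.1]
opening: 0.0002
clock: 34.68
tool_pos: [0.6275, 0.1046, 0.0124]
orientation: [-83.8, 89.6, 7.4]
force: [-0.8, 1.0, -0.6]
opening: 0.0006
clock: 35.52
tool_pos: [0.626, 0.1099, 0.131]
orientation: [-88.5, 89.7, 2.7]
force: [0.2, 0.2, -0.3]
opening: 0.0004
brown [268.  49.] 589 [ 0.627  -0.0081] ext [58. 62.] guide [  -1.8 -123.3]
brown [255. 132.] 2997 [0.6298 0.0545] ext [57. 58.] guide [  2.2 -60.7]
t=35.6 at [0.6262 0.1098 0.1312] az -178.8 q6 -26 before-twist [ 1.000e-01  1.782e+02 -3.062e+02] twist 0.002 after-twist [ 1.000e-01  1.776e+02 -3.065e+02]
```

Both cakes are in, at -123 and -61. Now the third cake.

```bash
python3 -m pendant '[{"claw":87,"linear":[0,18,-30.5],"twist":0},{"claw":87,"linear":[0,18,-30.5],"twist":0},{"claw":87,"linear":[0,18,-30.5],"twist":0},{"claw":87,"linear":[0,18,-30.5],"twist":0},{"claw":87,"linear":[0,18,-30.5],"twist":0},{"claw":87,"linear":[0,18,-30.5],"twist":0},{"claw":87,"linear":[0,18,-30.5],"twist":0},{"claw":87,"linear":[0,18,-30.5],"twist":0},{"claw":87,"linear":[0,18,-30.5],"twist":0},{"claw":87,"linear":[0,16,-30.5],"twist":0}]'
python3 -c "
from h import *
P,im,d,X=look()
to([.4545,-.2340,.0085],-179)"
```

```text
clock: 36.4
tool_pos: [0.4536, -0.1999, 0.1304]
orientation: [-82.4, 89.6, 8.9]
force: [0.7, 0.3, 1.1]
opening: 0.0615
brown [221.  18.] 265 [ 0.4921 -0.3454] ext [22. 19.] guide [-143.2 -458. ]
brown [382.   7.] 603 [ 0.3641 -0.3502] ext [32. 13.] guide [-271.2 -460.3]
brown [243. 178.] 3487 [ 0.4716 -0.2091] ext [58. 59.] guide [-161.  -321.3]
t=36.5 at [ 0.4509 -0.2031  0.1301] az -178.9 q6 3 before-twist [121.6  -2.4 -31. ] twist 0.002 after-twist [121.6  -2.5 -31. ]
```

```bash
python3 -m pendant '[{"claw":87,"linear":[0,-10,-3],"twist":0},{"claw":87,"linear":[0,-10,-2],"twist":0},{"claw":87,"linear":[0,0,0],"twist":0},{"claw":87,"linear":[0,0,0],"twist":0},{"claw":87,"linear":[0,0,0],"twist":0},{"claw":87,"linear":[0,0,0],"twist":0},{"claw":87,"linear":[0,0,0],"twist":0},{"claw":87,"linear":[0,0,0],"twist":0},{"claw":87,"linear":[0,0,0],"twist":0},{"claw":87,"linear":[0,0,0],"twist":0}]'
python3 -c "
from h import *
P,im,d,X=look()
to([.4716,-.2085,.0085],-179)"
```

```text
clock: 37.28
tool_pos: [0.4751, -0.2031, 0.1308]
orientation: [-83.1, 89.6, 8.1]
force: [-0.1, 0.8, 0.2]
opening: 0.0872
brown [246.  24.] 221 [ 0.4921 -0.3471] ext [23. 21.] guide [-143.2 -459.6]
brown [407.  10.] 923 [ 0.3644 -0.352 ] ext [35. 17.] guide [-270.9 -462.2]
brown [266. 182.] 3445 [ 0.4719 -0.2093] ext [59. 59.] guide [-160.8 -321.5]
t=37.3 at [ 0.4751 -0.2032  0.1308] az -178.8 q6 3 before-twist [122.3   4.6  -5.4] twist 0.004 after-twist [122.3   4.6  -5.4]
```

```bash
python3 -m pendant '[{"claw":87,"linear":[30,3.5,-5.5],"twist":0},{"claw":87,"linear":[35,0,0],"twist":0},{"claw":87,"linear":[35,0,0],"twist":0},{"claw":87,"linear":[21.5,0,0],"twist":0},{"claw":87,"linear":[0,0,0],"twist":0},{"claw":40,"linear":[0,0,0],"twist":0},{"claw":40,"linear":[0,0,0],"twist":0},{"claw":40,"linear":[0,0,0],"twist":0},{"claw":40,"linear":[0,0,0],"twist":0},{"claw":40,"linear":[0,0,0],"twist":0}]'
python3 -m pendant '[{"claw":40,"linear":[0,0,0],"twist":0},{"claw":40,"linear":[0,0,0],"twist":0},{"claw":40,"linear":[-25,0,0],"twist":0},{"claw":40,"linear":[-25,0,0],"twist":0},{"claw":40,"linear":[-25,0,0],"twist":0},{"claw":40,"linear":[0,3,31],"twist":0},{"claw":40,"linear":[0,3,31],"twist":0},{"claw":40,"linear":[0,3,31],"twist":0},{"claw":40,"linear":[0,3,31],"twist":0},{"claw":40,"linear":[0,3,31],"twist":0}]'
python3 -c "
from h import *
to([*g2w(Q,-195,85),.0825],-178.9)"
```

```text
clock: 38.17
tool_pos: [0.4736, -0.2088, 0.0108]
orientation: [-86.6, 89.4, 4.7]
force: [-0.9, 0.9, 7.3]
opening: 0.0633
clock: 39.0
tool_pos: [0.4536, -0.0529, 0.085]
orientation: [-80.6, 89.5, 10.6]
force: [-0.2, 1.0, -0.1]
opening: 0.0633
t=39.0 at [ 0.4536 -0.0529  0.085 ] az -178.8 q6 -17 before-twist [  2.7  18.6 249.8] twist 0.001 after-twist [  2.7  18.9 249.8]
```

```bash
python3 -m pendant '[{"claw":40,"linear":[0,2,28],"twist":0},{"claw":40,"linear":[0,2,28],"twist":0},{"claw":40,"linear":[0,2,28],"twist":0},{"claw":40,"linear":[0,2,28],"twist":0},{"claw":40,"linear":[0,2,28],"twist":0},{"claw":40,"linear":[0,2,28],"twist":0},{"claw":40,"linear":[0,2,28],"twist":0},{"claw":40,"linear":[0,2,28],"twist":0},{"claw":40,"linear":[0,2,26],"twist":0},{"claw":40,"linear":[0,0,0],"twist":0}]'
python3 -m pendant '[{"claw":40,"linear":[0,0,0],"twist":0},{"claw":40,"linear":[0,0,0],"twist":0},{"claw":40,"linear":[0,0,0],"twist":0},{"claw":40,"linear":[20,0,0],"twist":0},{"claw":40,"linear":[20,0,0],"twist":0},{"claw":40,"linear":[15,0,0],"twist":0},{"claw":40,"linear":[0,0,0],"twist":0},{"claw":40,"linear":[0,0,0],"twist":0},{"claw":40,"linear":[0,0,0],"twist":0},{"claw":40,"linear":[0,0,0],"twist":0}]'
python3 -c "
from h import *
to([*g2w(Q,-195,85),.0085],-178.9)"
```

```text
clock: 39.83
tool_pos: [0.4313, 0.1997, 0.0854]
orientation: [-72.0, 89.4, 19.4]
force: [0.5, 0.3, -0.5]
opening: 0.0628
clock: 40.67
tool_pos: [0.4316, 0.1958, 0.0304]
orientation: [-76.6, 89.5, 14.6]
force: [0.8, 0.2, -1.5]
opening: 0.0634
t=40.7 at [0.4316 0.1958 0.0304] az -178.8 q6 -48 before-twist [21.9  1.9  0.7] twist 0.002 after-twist [21.9  1.9  0.7]
```

```bash
python3 -m pendant '[{"claw":40,"linear":[20.5,2,1],"twist":0},{"claw":40,"linear":[0,0,0],"twist":0},{"claw":70,"linear":[0,0,0],"twist":0},{"claw":87,"linear":[0,0,0],"twist":0},{"claw":87,"linear":[0,0,0],"twist":0},{"claw":87,"linear":[0,0,0],"twist":0},{"claw":87,"linear":[-30,0,0],"twist":0},{"claw":87,"linear":[-30,0,0],"twist":0},{"claw":20,"linear":[-10,0,0],"twist":-0.12},{"claw":0,"linear":[0,0,0],"twist":-0.12}]'
python3 -m pendant '[{"claw":0,"linear":[0,0,0],"twist":-0.12},{"claw":0,"linear":[0,0,0],"twist":-0.12},{"claw":0,"linear":[0,0,0],"twist":-0.12},{"claw":0,"linear":[0,0,0],"twist":-0.12},{"claw":0,"linear":[0,0,0],"twist":-0.12},{"claw":0,"linear":[0,0,0],"twist":-0.12},{"claw":0,"linear":[0,0,0],"twist":-0.12},{"claw":0,"linear":[0,0,0],"twist":-0.12},{"claw":0,"linear":[0,0,0],"twist":-0.12},{"claw":0,"linear":[0,0,0],"twist":-0.12}]' | tail -1
python3 -m pendant '[{"claw":0,"linear":[0,0,0],"twist":-0.12},{"claw":0,"linear":[0,0,0],"twist":0},{"claw":0,"linear":[0,0,20],"twist":0},{"claw":0,"linear":[0,0,27],"twist":0},{"claw":0,"linear":[0,0,0],"twist":0},{"claw":0,"linear":[0,0,0],"twist":0},{"claw":0,"linear":[0,0,0],"twist":0},{"claw":0,"linear":[0,0,0],"twist":0},{"claw":0,"linear":[0,0,0],"twist":0},{"claw":0,"linear":[0,0,0],"twist":0}]'
python3 - <<'E'
from h import *
to([*g2w(Q,-244,85),.010],-89)
look()
E
```

```text
clock: 41.5
tool_pos: [0.43, 0.1977, 0.0821]
orientation: [-81.9, 89.3, 23.3]
force: [-0.4, -0.0, -0.4]
opening: 0.0786
opening: 0.0128
clock: 43.17
tool_pos: [0.382, 0.1959, 0.0784]
orientation: [-173.2, 89.6, 7.4]
force: [-0.3, 0.3, -0.5]
opening: 0.0003
t=43.2 at [0.382  0.1959 0.0784] az -89.5 q6 36 before-twist [68.4  0.4  1.6] twist -0.008 after-twist [68.4  0.4  1.6]
brown [263. 150.] 5100 [0.4299 0.1981] ext [58. 59.] guide [-194.9   86.6]
```

```bash
python3 -m pendant '[{"claw":0,"linear":[34,0,1],"twist":-0.008},{"claw":0,"linear":[34,0,1],"twist":0},{"claw":0,"linear":[0,0,0],"twist":0},{"claw":0,"linear":[0,0,-8],"twist":0},{"claw":0,"linear":[0,0,-10],"twist":0},{"claw":0,"linear":[0,0,-10],"twist":0},{"claw":0,"linear":[0,0,-10],"twist":0},{"claw":0,"linear":[0,0,-10],"twist":0},{"claw":0,"linear":[0,0,-10],"twist":0},{"claw":0,"linear":[0,0,-10],"twist":0}]'
python3 -m pendant '[{"claw":0,"linear":[0,1,-9.5],"twist":0},{"claw":0,"linear":[0,1,-9.5],"twist":0},{"claw":0,"linear":[0,1,-9.5],"twist":0},{"claw":0,"linear":[0,1.5,-9.5],"twist":0},{"claw":0,"linear":[0,1,-9.5],"twist":0},{"claw":0,"linear":[0,-3.8,-8],"twist":0.1},{"claw":0,"linear":[0,-3.8,-8],"twist":0.1},{"claw":0,"linear":[0,-3.8,-8],"twist":0.1},{"claw":0,"linear":[0,-3.8,-8],"twist":0.1},{"claw":0,"linear":[0,-3.8,-8],"twist":0.1}]'
python3 -c "
from h import *
arc(28.6)"
```

```text
clock: 44.05
tool_pos: [0.4495, 0.1973, 0.0115]
orientation: [-168.4, 89.5, 12.6]
force: [-0.7, 0.4, 1.3]
opening: 0.0001
clock: 44.88
tool_pos: [0.5388, 0.2039, 0.0115]
orientation: [-145.9, 89.6, 6.2]
force: [-4.2, -4.1, 2.3]
opening: 0.0005
t=44.9 at [0.5388 0.2039 0.0115] az -117.9 q6 22 before-twist [ 1.5  0.8 -2.6] twist -0.006 after-twist [ 1.5  0.8 -2.6]
```

```bash
python3 -m pendant '[{"claw":0,"linear":[0,-3.0,-9],"twist":0.1},{"claw":0,"linear":[0,-3.5,-8.5],"twist":0.1},{"claw":0,"linear":[0,-3.8,-8.5],"twist":0.1},{"claw":0,"linear":[0,-3.8,-8.5],"twist":0.1},{"claw":0,"linear":[0,-3.8,-8.5],"twist":0.1},{"claw":0,"linear":[0,-3.8,-8.5],"twist":0.1},{"claw":0,"linear":[0,-3.8,-8.5],"twist":0.1},{"claw":0,"linear":[0,-3.8,-8.5],"twist":0.1},{"claw":0,"linear":[0,-3.8,-8],"twist":0.1},{"claw":0,"linear":[0,-3.8,-8],"twist":0.1}]'
python3 -m pendant '[{"claw":0,"linear":[0,-4,-8],"twist":0.067},{"claw":0,"linear":[0,-3,-8],"twist":0},{"claw":0,"linear":[0,-3,-8],"twist":0},{"claw":0,"linear":[0,0,-6],"twist":0},{"claw":0,"linear":[0,0,-6],"twist":0},{"claw":0,"linear":[0,0,-6],"twist":0},{"claw":0,"linear":[0,0,0],"twist":0},{"claw":0,"linear":[0,0,0],"twist":0},{"claw":0,"linear":[0,0,0],"twist":0},{"claw":0,"linear":[0,0,0],"twist":0}]'
python3 -c "
from h import *
P,im,d,X=look()
to([*g2w(Q,0,0),.01],-178.9)"
```

```text
clock: 45.72
tool_pos: [0.6165, 0.1597, 0.0119]
orientation: [-85.9, 89.6, 8.9]
force: [-1.1, 4.8, -0.6]
opening: 0.0004
clock: 46.55
tool_pos: [0.627, 0.1187, 0.0123]
orientation: [-83.6, 89.6, 7.7]
force: [0.2, -0.3, -0.5]
opening: 0.0005
brown [261. 127.] 15847 [0.6271 0.047 ] ext [60. 95.] guide [ -0.7 -68.2]
t=46.6 at [0.627  0.1188 0.0123] az -178.7 q6 -27 before-twist [ 2.3  0.6 -3.5] twist 0.003 after-twist [ 2.3  0.6 -3.5]
```

Push a few millimetres further, in small rows, then lift and look.

```bash
python3 -m pendant '[{"claw":0,"linear":[0,0,-3],"twist":0},{"claw":0,"linear":[0,0,-3],"twist":0},{"claw":0,"linear":[0,0,0],"twist":0},{"claw":0,"linear":[0,0,0],"twist":0},{"claw":0,"linear":[0,0,0],"twist":0},{"claw":0,"linear":[0,0,0],"twist":0},{"claw":0,"linear":[0,0,0],"twist":0},{"claw":0,"linear":[0,0,0],"twist":0},{"claw":0,"linear":[0,0,0],"twist":0},{"claw":0,"linear":[0,0,0],"twist":0}]'
python3 -m pendant '[{"claw":0,"linear":[0,0,8],"twist":0},{"claw":0,"linear":[-30,0,0],"twist":0},{"claw":0,"linear":[-40,0,0],"twist":0},{"claw":0,"linear":[-40,0,0],"twist":0},{"claw":0,"linear":[-40,0,0],"twist":0},{"claw":0,"linear":[-40,0,0],"twist":0},{"claw":0,"linear":[0,0,0],"twist":0},{"claw":0,"linear":[0,0,0],"twist":0},{"claw":0,"linear":[0,0,0],"twist":0},{"claw":0,"linear":[0,0,0],"twist":0}]'
python3 -c "
from h import *
P,im,d,X=look()
pts=gpts(X,im,Q); print(fit2(P,pts,d,Q))
cv2.imwrite('pics/p3.png',cv2.resize(im[:,:,::-1],(640,480)))
to([.489,-.30,.2],-178.9)"
```

```text
clock: 47.43
tool_pos: [0.6271, 0.1125, 0.0122]
orientation: [-83.7, 89.6, 7.6]
force: [0.2, -0.5, -0.7]
opening: 0.0005
clock: 48.27
tool_pos: [0.6248, 0.1203, 0.2009]
orientation: [-86.9, 89.7, 4.4]
force: [-0.3, -0.4, 0.1]
opening: 0.0
brown [260.  19.] 618 [ 0.6283 -0.0341] ext [57. 42.] guide [  -1.  -149.3]
brown [287.  65.] 118 [0.6045 0.006 ] ext [12. 49.] guide [ -24.1 -108.8]
brown [257. 126.] 2096 [0.6283 0.0517] ext [58. 94.] guide [  0.6 -63.5]
(array([0.62794704, 0.11936258, 0.05661391]), np.float64(0.11151126956504295))
t=48.3 at [0.6248 0.1202 0.2006] az -178.7 q6 -27 before-twist [-1.000e-01  1.450e+02 -4.171e+02] twist 0.003 after-twist [-1.000e-01  1.438e+02 -4.175e+02]
```

View pics/p3.png

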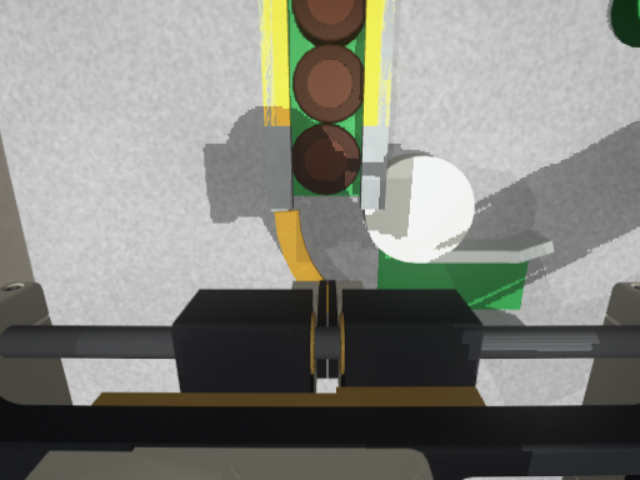

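```bash
python3 -c "
from h import *
P,im,d=snap('wrist')
for uv in [(260.8,127.2),(260.8,101.5),(260.8,152.5),(262.6,66)]: 
    w=at_z(P,[uv],.032)[0]; c,s=np.cos(Q[2]),np.sin(Q[2]); print(w.round(4),((w[:2]-Q[:2])@np.array([[c,-s],[s,c]])*1000).round(1))
v=cv2.resize(im[0:180,190:340,::-1],None,fx=4,fy=4); print(proj(P,[[*g2w(Q,x,y),.032] for x,y in((0,-42),(0,-74),(0,-10))]))
"
```

```text
[0.6276 0.0695 0.032 ] [  0.3 -45.7]
[0.6282 0.042  0.032 ] [  0.3 -73.2]
[0.6271 0.098  0.032 ] [  0.2 -17.2]
[0.6271 0.006  0.032 ] [  -1.5 -109.1]
[[261.03785678 130.57851359]
 [261.09626653 100.76912914]
 [260.98285282 158.74218709]]
```

The last cake is at about -46 against a limit of -42, so I'll nudge it about 5 mm more for margin.

```bash
python3 -m pendant '[{"claw":0,"linear":[40,0,2],"twist":0},{"claw":0,"linear":[40,0,0],"twist":0},{"claw":0,"linear":[40,0,0],"twist":0},{"claw":0,"linear":[40,0,0],"twist":0},{"claw":0,"linear":[28,0,0],"twist":0},{"claw":0,"linear":[0,0,0],"twist":0},{"claw":0,"linear":[0,0,-4],"twist":0},{"claw":0,"linear":[0,0,-4],"twist":0},{"claw":0,"linear":[0,0,-4],"twist":0},{"claw":0,"linear":[0,0,-4],"twist":0}]'
python3 -m pendant '[{"claw":0,"linear":[0,0,-1],"twist":0},{"claw":0,"linear":[0,0,0],"twist":0},{"claw":0,"linear":[0,0,0],"twist":0},{"claw":0,"linear":[0,0,6],"twist":0},{"claw":0,"linear":[-30,0,0],"twist":0},{"claw":0,"linear":[-40,0,0],"twist":0},{"claw":0,"linear":[-40,0,0],"twist":0},{"claw":0,"linear":[-40,0,0],"twist":0},{"claw":0,"linear":[-40,0,0],"twist":0},{"claw":0,"linear":[0,0,0],"twist":0}]'
python3 -c "
from h import *
P,im,d,X=look()
to([.489,-.30,.2],-178.9)"
python3 -m pendant '[{"claw":60,"linear":[0,14,-41],"twist":0},{"claw":87,"linear":[0,14,-39],"twist":0},{"claw":87,"linear":[0,14,-39],"twist":0},{"claw":87,"linear":[0,14,-39],"twist":0},{"claw":87,"linear":[0,14,-39],"twist":0},{"claw":87,"linear":[0,14,-39],"twist":0},{"claw":87,"linear":[0,14,-39],"twist":0},{"claw":87,"linear":[0,14,-39],"twist":0},{"claw":87,"linear":[0,14,-39],"twist":0},{"claw":87,"linear":[0,14,-39],"twist":0}]'
python3 -c "
from h import *
P,im,d,X,q=survey()
cv2.imwrite('pics/c1.png',cv2.resize(im[:,:,::-1],(640,480)))
to([.489,-.37,.045],None)"
```

```text
clock: 49.2
tool_pos: [0.6287, 0.1068, 0.0166]
orientation: [-76.7, 89.3, 14.5]
force: [-0.6, 1.2, -1.2]
opening: 0.0006
clock: 50.03
tool_pos: [0.6297, 0.1126, 0.2139]
orientation: [-79.1, 88.8, 12.3]
force: [1.2, 0.1, 1.6]
opening: 0.0003
brown [248.   7.] 171 [ 0.6508 -0.059 ] ext [14. 13.] guide [  21.  -174.6]
brown [281.  32.] 488 [ 0.6261 -0.0267] ext [55. 79.] guide [  -3.1 -141.8]
brown [263. 126.] 1933 [0.6284 0.0491] ext [58. 85.] guide [  0.6 -66.2]
t=50.1 at [0.6281 0.1125 0.2098] az -178.7 q6 -27 before-twist [   5.8  148.7 -409.3] twist 0.004 after-twist [   5.8  147.2 -409.8]
clock: 50.92
tool_pos: [0.4937, -0.2834, 0.2022]
orientation: [-79.5, 89.6, 11.8]
force: [0.7, 0.2, 0.0]
opening: 0.0619
brown px [146.  11.] 725 xy [ 0.6146 -0.4468] midrange [ 0.6179 -0.4494] ext [0.095 0.013] z 0.0341
brown px [ 38. 207.] 628 xy [ 0.7705 -0.2316] midrange [ 0.7706 -0.2312] ext [0.034 0.035] z 0.0322
guide [ 0.6331 -0.0827  0.8505] deg 48.73 n 798 med 0.0012
red px [261. 116.] 233 [ 0.4971 -0.3469  0.0511] rect 494.3 -351.1 24.8 18.6 an 80.2 zmax 0.0524
t=51.0 at [ 0.4913 -0.2886  0.2019] az -178.9 q6 12 before-twist [156.9   4.7 -81.4] twist 0.000 after-twist [156.9   4.7 -81.4]
```

View pics/c1.png

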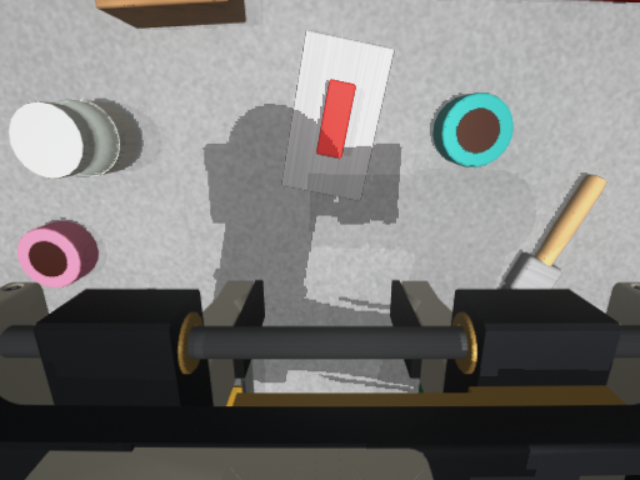

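```bash
cat >> h.py <<'E'
def cover():
    P,im,d=snap('wrist'); I=im.astype(int); r=((I[...,0]>80)&(I[...,0]>2.2*I[...,1])&(I[...,0]>2.2*I[...,2])&(I[...,0]-I[...,1]>60)).astype(np.uint8); r[:6]=0; r[215:]=0
    n,l,st,ce=cv2.connectedComponentsWithStats(r); X=cloud(P,d)
    for i in range(1,n):
        if st[i,4]<150: continue
        z=np.nanmedian(X[...,2][l==i])
        v,u=np.where(l==i); W=at_z(P,np.c_[u,v],.0505 if z<.07 else .089)
        (cx,cy),(w,h),an=cv2.minAreaRect((W[:,:2]*1000).astype(np.float32)); 
        if w>h: an+=90
        print('px',ce[i].round(),st[i,4],'z %.4f'%z,'centre %.1f %.1f'%(cx,cy),'size %.1f %.1f'%(w,h),'short axis az %.1f'%an)
    return P,im,X
E
python3 -c "
from h import *
P,im,X=cover()
C=np.array([(307,31),(394,50),(361,200),(283,186)])/1.25
to([.489,-.37,.045],None)"
```

```text
px [265. 100.] 1228 z 0.0511 centre 490.0 -367.6 size 58.6 21.4 short axis az 170.5
t=51.0 at [ 0.4924 -0.2861  0.2018] az -179.0 q6 12 before-twist [156.7   5.7 -84. ] twist 0.000 after-twist [156.7   5.7 -84. ]
```

```bash
python3 -m pendant '[{"claw":87,"linear":[0,0,0],"twist":0.1},{"claw":87,"linear":[0,0,0],"twist":0.083},{"claw":87,"linear":[0,-10,-27],"twist":0},{"claw":87,"linear":[0,-10,-27],"twist":0},{"claw":87,"linear":[0,9,-27],"twist":0},{"claw":87,"linear":[30,0,0],"twist":0},{"claw":87,"linear":[30,0,0],"twist":0},{"claw":87,"linear":[30,0,0],"twist":0},{"claw":87,"linear":[0,0,0],"twist":0},{"claw":87,"linear":[0,0,0],"twist":0}]'
python3 -c "
from h import *
to([.490,-.3676,.018],170.5)
cover()"
```

```text
clock: 51.85
tool_pos: [0.4925, -0.3629, 0.1112]
orientation: [-44.3, 89.8, 36.5]
force: [-0.8, 0.4, 1.0]
opening: 0.0868
t=51.9 at [ 0.4925 -0.3629  0.1112] az 170.8 q6 9 before-twist [93.1  2.  -5.3] twist 0.005 after-twist [93.1  2.  -5.3]
px [284.  12.] 987 z 0.1293 centre 453.6 -483.6 size 7.9 54.6 short axis az 80.9
px [264. 187.] 1471 z 0.0510 centre 488.6 -375.2 size 45.1 21.0 short axis az 170.1
```

```bash
python3 -m pendant '[{"claw":87,"linear":[30,2,-5],"twist":0.007},{"claw":87,"linear":[30,0,0],"twist":0},{"claw":87,"linear":[30,0,0],"twist":0},{"claw":87,"linear":[3,0,0],"twist":0},{"claw":50,"linear":[0,0,0],"twist":0},{"claw":5,"linear":[0,0,0],"twist":0},{"claw":5,"linear":[0,0,0],"twist":0},{"claw":5,"linear":[0,0,0],"twist":0},{"claw":5,"linear":[0,0,0],"twist":0},{"claw":5,"linear":[0,0,0],"twist":0}]'
python3 -m pendant '[{"claw":5,"linear":[0,0,0],"twist":0},{"claw":5,"linear":[0,0,0],"twist":0},{"claw":5,"linear":[0,0,0],"twist":0},{"claw":5,"linear":[0,0,0],"twist":0},{"claw":5,"linear":[0,0,0],"twist":0},{"claw":5,"linear":[0,0,0],"twist":0},{"claw":5,"linear":[0,0,0],"twist":0},{"claw":5,"linear":[0,0,0],"twist":0},{"claw":5,"linear":[0,0,0],"twist":0},{"claw":5,"linear":[0,0,0],"twist":0}]'
python3 -c "
from h import *
to([.490,-.3676,.018],170.5)"
```

```text
clock: 52.73
tool_pos: [0.492, -0.3685, 0.0208]
orientation: [-77.6, 89.5, 2.8]
force: [-0.4, 0.7, -0.0]
opening: 0.0526
clock: 53.57
tool_pos: [0.491, -0.3682, 0.0196]
orientation: [-69.7, 89.6, 10.7]
force: [-2.6, 1.2, 3.2]
opening: 0.0219
t=53.6 at [ 0.491  -0.3682  0.0196] az 170.4 q6 9 before-twist [1.6 1.1 0.4] twist -0.002 after-twist [1.6 1.1 0.4]
```

```bash
python3 -m pendant '[{"claw":5,"linear":[-20,0,0],"twist":0},{"claw":5,"linear":[-36,0,0],"twist":0},{"claw":5,"linear":[-36,0,0],"twist":0},{"claw":5,"linear":[-36,0,0],"twist":0},{"claw":5,"linear":[-36,0,0],"twist":0},{"claw":5,"linear":[-16,0,0],"twist":-0.09},{"claw":5,"linear":[0,0,0],"twist":-0.097},{"claw":5,"linear":[0,-10,30],"twist":0},{"claw":5,"linear":[0,-10,30],"twist":0},{"claw":5,"linear":[0,-10,30],"twist":0}]'
python3 -m pendant '[{"claw":5,"linear":[0,-11,33],"twist":0},{"claw":5,"linear":[0,-11,33],"twist":0},{"claw":5,"linear":[0,-11,33],"twist":0},{"claw":5,"linear":[0,-11,33],"twist":0},{"claw":5,"linear":[0,-11,33],"twist":0},{"claw":5,"linear":[0,-11,33],"twist":0},{"claw":5,"linear":[0,-11,33],"twist":0},{"claw":5,"linear":[0,-11,33],"twist":0},{"claw":5,"linear":[0,-10,33],"twist":0},{"claw":5,"linear":[0,-10,30],"twist":0}]'
python3 -m pendant '[{"claw":5,"linear":[0,0,0],"twist":0},{"claw":5,"linear":[0,0,0],"twist":0},{"claw":5,"linear":[0,0,0],"twist":0},{"claw":5,"linear":[0,0,0],"twist":0},{"claw":5,"linear":[0,0,0],"twist":0},{"claw":5,"linear":[0,0,0],"twist":0},{"claw":5,"linear":[0,0,0],"twist":0},{"claw":5,"linear":[0,0,0],"twist":0},{"claw":5,"linear":[0,0,0],"twist":0},{"claw":5,"linear":[0,0,0],"twist":0}]'
python3 -c "
from h import *
to([.631,.05,.2],-178.9)
P,im,d=snap('wrist')
np.savez('bay.npz',im=im,d=d,**{k:np.array(v) for k,v in P.items()})
v=im[:,:,::-1].copy()
for y in np.arange(-300,-70,5):
  for x in (-48.5 if y<-298 else -41.5,-35,35,41.5):
    u=proj(P,[[*g2w(Q,x,y),.038]])[0].round().astype(int); cv2.circle(v,(int(u[0]),int(u[1])),0,(255,0,255),-1)
cv2.imwrite('pics/c2.png',cv2.resize(v[:240,130:390],None,fx=2.5,fy=2.5,interpolation=cv2.INTER_NEAREST))"
```

```text
clock: 54.4
tool_pos: [0.5183, -0.277, 0.1993]
orientation: [-78.5, 89.5, 12.5]
force: [0.5, 0.2, -4.1]
opening: 0.0222
clock: 55.23
tool_pos: [0.6203, 0.0535, 0.2005]
orientation: [-77.8, 89.6, 13.3]
force: [0.9, -1.5, -3.9]
opening: 0.022
clock: 56.07
tool_pos: [0.6201, 0.0509, 0.2012]
orientation: [-82.4, 89.6, 8.6]
force: [0.5, -0.1, -3.5]
opening: 0.0219
t=56.1 at [0.6201 0.0509 0.2012] az -178.9 q6 -22 before-twist [  1.3 -10.9  -1.1] twist -0.000 after-twist [  1.3 -10.9  -1.1]
```

View pics/c2.png

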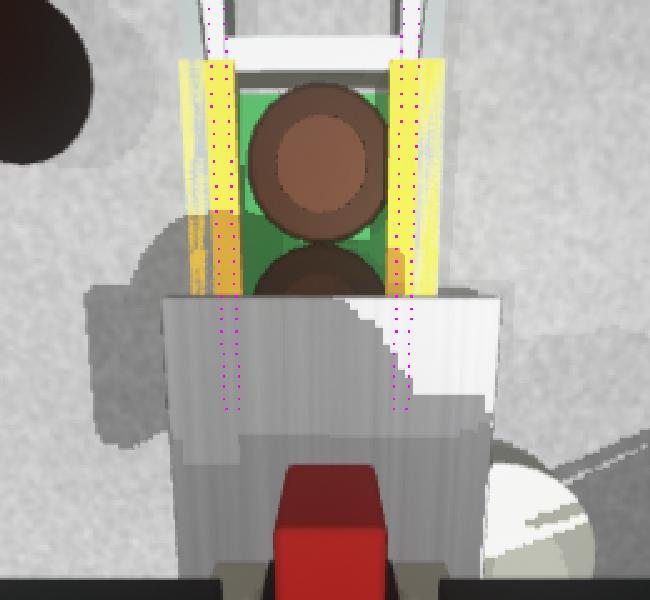

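```bash
python3 -c "
from h import *
f=np.load('bay.npz'); P={k:f[k] for k in('fx','fy','cx','cy','k1','rvec','tvec')}; im=f['im'].astype(int)
y=(im[...,0]>150)&(im[...,1]>110)&(im[...,2]<110)
L=[];R=[]
for r in range(30,112):
    row=y[r]; c=258
    l=np.where(row[180:c])[0]; rr=np.where(row[c:330])[0]
    if len(l) and len(rr): L.append((180+l.max()+.5,r)); R.append((c+rr.min()-.5,r))
wl=at_z(P,L,.051)[:,:2]; wr=at_z(P,R,.051)[:,:2]
print('n',len(L),'width',np.median(np.linalg.norm(wl-wr,axis=1)).round(4))
for n,w in(('L',wl),('R',wr),('mid',(wl+wr)/2)):
    k=np.polyfit(w[:,1],w[:,0],1); res=w[:,0]-np.polyval(k,w[:,1]); g=abs(res)<.002; k=np.polyfit(w[g,1],w[g,0],1)
    print(n,'yaw %.2f'%-np.degrees(np.arctan(k[0])),'x at y=0 %.4f, y=-.1 %.4f, y=-.17 %.4f'%tuple(np.polyval(k,[0,-.1,-.17])),len(w),g.sum())
# yellow start row => y=-215 edge ; white wall
print('yellow top edge', at_z(P,[(130+190/2.5,59/2.5),(130+222/2.5,59/2.5),(130+415/2.5,59/2.5)],.051).round(4))
print('wall face y (z .034)',at_z(P,[(130+310/2.5,70/2.5)],.034).round(4))
# cover edges, slab top z~.1876
z=.1876; W=at_z(P,[(130+163/2.5,297/2.5),(130+500/2.5,297/2.5),(130+178/2.5,560/2.5),(130+487/2.5,520/2.5)],z); print(W.round(4), 'front edge az',np.degrees(np.arctan2(*(W[0]-W[1])[[1,0]])))
c=np.cos(Q[2]);s=np.sin(Q[2]); print('Q line x at y=-.1,-.17:',[Q[0]-np.tan(Q[2])*(yy-Q[1]) for yy in(-.1,-.17)])
"
```

```text
n 82 width 0.0598
L yaw 1.04 x at y=0 0.6590, y=-.1 0.6608, y=-.17 0.6621 82 82
R yaw 0.97 x at y=0 0.5993, y=-.1 0.6010, y=-.17 0.6021 82 82
mid yaw 1.00 x at y=0 0.6291, y=-.1 0.6309, y=-.17 0.6321 82 82
yellow top edge [[ 0.6773 -0.098   0.051 ]
 [ 0.665  -0.0982  0.051 ]
 [ 0.5911 -0.0994  0.051 ]]
wall face y (z .034) [[ 0.6318 -0.0986  0.034 ]]
[[ 0.6603 -0.0175  0.1876]
 [ 0.5818 -0.019   0.1876]
 [ 0.6597  0.0492  0.1876]
 [ 0.5803  0.0364  0.1876]] front edge az 1.0657407522354514
Q line x at y=-.1,-.17: [np.float64(0.6305892920899911), np.float64(0.6319194521564382)]
```

```bash
python3 -c "
from h import *
to([.6322,-.1765,.0576],-179.0)"
python3 -m pendant '[{"claw":5,"linear":[0,-2,-27],"twist":0},{"claw":5,"linear":[0,-2,-29],"twist":0},{"claw":5,"linear":[0,-2,-29],"twist":0},{"claw":5,"linear":[0,-2,-29],"twist":0},{"claw":5,"linear":[0,-2,-29],"twist":0},{"claw":5,"linear":[0,-1,-29],"twist":0},{"claw":5,"linear":[0,-1,-29],"twist":0},{"claw":5,"linear":[0,0,-26],"twist":0},{"claw":5,"linear":[30,0,0],"twist":0},{"claw":5,"linear":[30,0,0],"twist":0}]'
python3 -m pendant '[{"claw":5,"linear":[20,0,0],"twist":0},{"claw":5,"linear":[20,0,0],"twist":0},{"claw":5,"linear":[20,0,0],"twist":0},{"claw":5,"linear":[0,0,0],"twist":0},{"claw":5,"linear":[0,0,0],"twist":0},{"claw":5,"linear":[0,0,0],"twist":0},{"claw":5,"linear":[0,0,0],"twist":0},{"claw":5,"linear":[0,0,0],"twist":0},{"claw":5,"linear":[0,0,0],"twist":0},{"claw":5,"linear":[0,0,0],"twist":0}]'
python3 -c "
from h import *
to([.6322,-.1765,.0576],-179.0); print(tool()[1][:,0])"
```

```text
t=56.1 at [0.6201 0.051  0.2012] az -178.9 q6 -22 before-twist [ 143.4   -6.7 -227.8] twist 0.001 after-twist [ 143.4   -7.  -227.8]
clock: 56.95
tool_pos: [0.6383, -0.1775, 0.1423]
orientation: [-87.9, 89.3, 3.1]
force: [0.3, -0.1, -4.2]
opening: 0.0219
clock: 57.78
tool_pos: [0.6377, -0.1755, 0.0819]
orientation: [-84.2, 89.5, 6.9]
force: [0.7, -0.5, -2.7]
opening: 0.0214
t=57.8 at [ 0.6377 -0.1755  0.0819] az -178.9 q6 -0 before-twist [24.2  5.7 -0.9] twist 0.002 after-twist [24.2  5.7 -1. ]
[ 0.0089129   0.00107275 -0.9999597 ]
```

```bash
python3 -m pendant '[{"claw":5,"linear":[5,5.5,-1],"twist":0},{"claw":5,"linear":[5,0,0],"twist":0},{"claw":5,"linear":[5,0,0],"twist":0},{"claw":5,"linear":[0,0,0],"twist":0},{"claw":5,"linear":[0,0,0],"twist":0},{"claw":5,"linear":[0,0,0],"twist":0},{"claw":5,"linear":[0,0,0],"twist":0},{"claw":5,"linear":[0,0,0],"twist":0},{"claw":5,"linear":[0,0,0],"twist":0},{"claw":5,"linear":[0,0,0],"twist":0}]'
python3 -m pendant '[{"claw":5,"linear":[4,0,0],"twist":0},{"claw":5,"linear":[3,0,0],"twist":0},{"claw":5,"linear":[1,0,0],"twist":0},{"claw":5,"linear":[0,0,0],"twist":0},{"claw":5,"linear":[0,0,0],"twist":0},{"claw":5,"linear":[0,0,0],"twist":0},{"claw":5,"linear":[0,0,0],"twist":0},{"claw":5,"linear":[0,0,0],"twist":0},{"claw":5,"linear":[0,0,0],"twist":0},{"claw":5,"linear":[0,0,0],"twist":0}]'
python3 -c "
from h import *
to([.6322,-.1765,.0576],-179.0)
P,im,d=snap('side'); c=proj(P,[[.632,-.16,.05]])[0]; print(c)
u,v=int(c[0]),int(c[1]); cv2.imwrite('pics/c3.png',cv2.resize(im[max(v-75,0):v+75,max(u-100,0):u+100,::-1],(800,600),interpolation=cv2.INTER_CUBIC))"
```

```text
clock: 58.62
tool_pos: [0.632, -0.1766, 0.0661]
orientation: [-83.4, 89.5, 7.7]
force: [0.0, -0.1, -3.3]
opening: 0.022
clock: 59.45
tool_pos: [0.632, -0.1766, 0.0579]
orientation: [-82.6, 89.6, 8.5]
force: [-1.5, -0.0, -3.2]
opening: 0.0218
t=59.5 at [ 0.632  -0.1766  0.0579] az -178.9 q6 -0 before-twist [ 0.3 -0.2  0.1] twist 0.002 after-twist [ 0.3 -0.2  0.1]
[259.96518473 182.35863559]
```

View pics/c3.png

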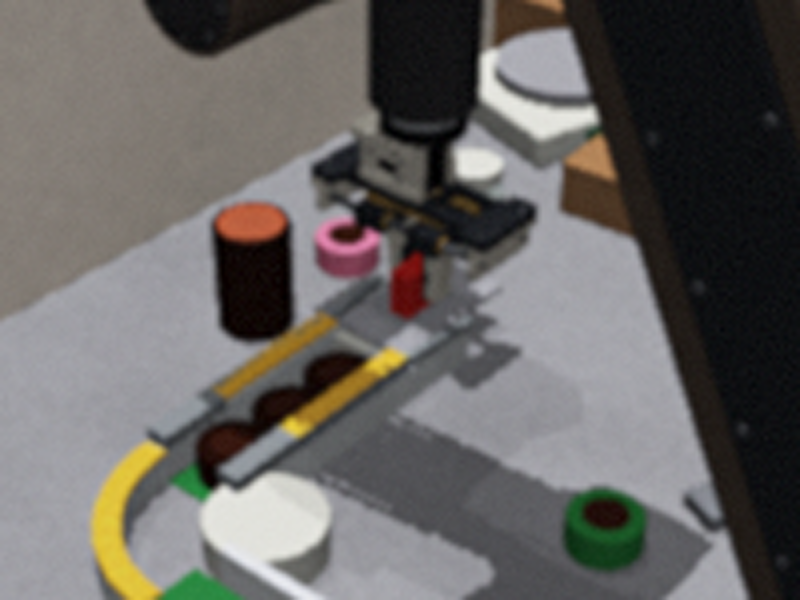

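```bash
python3 -m pendant '[{"claw":5,"linear":[0.7,0,0],"twist":0},{"claw":5,"linear":[0,0,0],"twist":0},{"claw":5,"linear":[0,0,0],"twist":0},{"claw":5,"linear":[0,0,0],"twist":0},{"claw":5,"linear":[0,0,0],"twist":0},{"claw":5,"linear":[0,0,0],"twist":0},{"claw":5,"linear":[0,0,0],"twist":0},{"claw":5,"linear":[0,0,0],"twist":0},{"claw":5,"linear":[0,0,0],"twist":0},{"claw":5,"linear":[0,0,0],"twist":0}]'
python3 -m pendant '[{"claw":5,"linear":[0.7,0,0],"twist":0},{"claw":5,"linear":[0,0,0],"twist":0},{"claw":5,"linear":[0,0,0],"twist":0},{"claw":5,"linear":[0,0,0],"twist":0},{"claw":5,"linear":[0,0,0],"twist":0},{"claw":5,"linear":[0,0,0],"twist":0},{"claw":5,"linear":[0,0,0],"twist":0},{"claw":5,"linear":[0,0,0],"twist":0},{"claw":5,"linear":[0,0,0],"twist":0},{"claw":5,"linear":[0,0,0],"twist":0}]'
```

```text
clock: 60.33
tool_pos: [0.6322, -0.1766, 0.0577]
orientation: [-84.8, 89.5, 6.3]
force: [-1.8, 0.1, 4.5]
opening: 0.022
clock: 61.17
tool_pos: [0.6322, -0.1767, 0.0576]
orientation: [-86.2, 89.5, 4.9]
force: [-3.8, 0.7, 9.8]
opening: 0.0215
```

```bash
python3 -m pendant '[{"claw":5,"linear":[-0.8,0,0],"twist":0},{"claw":5,"linear":[0,0,3],"twist":0},{"claw":5,"linear":[0,0,3],"twist":0},{"claw":5,"linear":[0,0,3],"twist":0},{"claw":5,"linear":[0,0,3],"twist":0},{"claw":5,"linear":[0,0,3],"twist":0},{"claw":5,"linear":[0,0,3],"twist":0},{"claw":5,"linear":[0,0,3],"twist":0},{"claw":5,"linear":[0,0,3],"twist":0},{"claw":5,"linear":[0,0,0],"twist":0}]'
python3 -m pendant '[{"claw":5,"linear":[0,0,4],"twist":0},{"claw":5,"linear":[0,0,4],"twist":0},{"claw":5,"linear":[0,0,4],"twist":0},{"claw":5,"linear":[0,0,4],"twist":0},{"claw":5,"linear":[0,0,4],"twist":0},{"claw":5,"linear":[0,0,4],"twist":0},{"claw":5,"linear":[0,0,4],"twist":0},{"claw":5,"linear":[0,0,0],"twist":0},{"claw":5,"linear":[0,0,0],"twist":0},{"claw":5,"linear":[0,0,0],"twist":0}]'
python3 -c "
from h import *
to([.6297,-.0285,.0576],-179.0)"
```

```text
clock: 62.0
tool_pos: [0.632, -0.1518, 0.0577]
orientation: [-84.0, 89.5, 7.2]
force: [-0.1, -0.1, 4.6]
opening: 0.0216
clock: 62.83
tool_pos: [0.6314, -0.1237, 0.0577]
orientation: [-80.8, 89.5, 10.3]
force: [-1.1, 2.8, 6.1]
opening: 0.0217
t=62.8 at [ 0.6314 -0.1237  0.0577] az -178.9 q6 -5 before-twist [ 0.2 -0.1 95.2] twist 0.002 after-twist [ 0.2  0.1 95.2]
```

```bash
python3 -m pendant '[{"claw":5,"linear":[0,0,4],"twist":0},{"claw":5,"linear":[0,0,4],"twist":0},{"claw":5,"linear":[0,0,4],"twist":0},{"claw":5,"linear":[0,0,4],"twist":0},{"claw":5,"linear":[0,0,4],"twist":0},{"claw":5,"linear":[0,0,4],"twist":0},{"claw":5,"linear":[0,0,4],"twist":0},{"claw":5,"linear":[0,0,4],"twist":0},{"claw":5,"linear":[0,0,4],"twist":0},{"claw":5,"linear":[0,0,4],"twist":0}]'
python3 -m pendant '[{"claw":5,"linear":[0,0,4],"twist":0},{"claw":5,"linear":[0,0,4],"twist":0},{"claw":5,"linear":[0,0,4],"twist":0},{"claw":5,"linear":[0,0,4],"twist":0},{"claw":5,"linear":[0,0,4],"twist":0},{"claw":5,"linear":[0,0,4],"twist":0},{"claw":5,"linear":[0,0,4],"twist":0},{"claw":5,"linear":[0,0,4],"twist":0},{"claw":5,"linear":[0,0,4],"twist":0},{"claw":5,"linear":[0,0,4],"twist":0}]'
python3 -m pendant '[{"claw":5,"linear":[0,0,3],"twist":0},{"claw":5,"linear":[0,0,3],"twist":0},{"claw":5,"linear":[0,0,3],"twist":0},{"claw":5,"linear":[0,0,0],"twist":0},{"claw":5,"linear":[0,0,0],"twist":0},{"claw":5,"linear":[0,0,0],"twist":0},{"claw":5,"linear":[0,0,0],"twist":0},{"claw":5,"linear":[0,0,0],"twist":0},{"claw":5,"linear":[0,0,0],"twist":0},{"claw":5,"linear":[0,0,0],"twist":0}]'
python3 -c "
from h import *
to([.6297,-.0285,.0576],-179.0)"
```

```text
clock: 63.67
tool_pos: [0.6305, -0.0843, 0.0577]
orientation: [-84.8, 89.5, 6.3]
force: [-0.7, -3.0, 4.7]
opening: 0.0219
clock: 64.5
tool_pos: [0.6297, -0.0442, 0.0577]
orientation: [-84.6, 89.5, 6.5]
force: [-0.2, -2.4, 4.6]
opening: 0.022
clock: 65.33
tool_pos: [0.6295, -0.0348, 0.0577]
orientation: [-80.2, 89.5, 10.9]
force: [0.2, 1.1, 6.2]
opening: 0.0214
t=65.3 at [ 0.6295 -0.0348  0.0577] az -178.9 q6 -13 before-twist [ 0.1 -0.3  6.3] twist 0.002 after-twist [ 0.1 -0.3  6.3]
```

```bash
for i in 1 2; do python3 -m pendant '[{"claw":5,"linear":[0,0,1],"twist":0},{"claw":5,"linear":[0,0,1],"twist":0},{"claw":5,"linear":[0,0,1],"twist":0},{"claw":5,"linear":[0,0,1],"twist":0},{"claw":5,"linear":[0,0,0],"twist":0},{"claw":5,"linear":[0,0,0],"twist":0},{"claw":5,"linear":[0,0,0],"twist":0},{"claw":5,"linear":[0,0,0],"twist":0},{"claw":5,"linear":[0,0,0],"twist":0},{"claw":5,"linear":[0,0,0],"twist":0}]'; done
```

```text
clock: 66.17
tool_pos: [0.6294, -0.0312, 0.0577]
orientation: [-83.1, 89.5, 8.0]
force: [-0.4, -0.5, 4.5]
opening: 0.0219
clock: 67.0
tool_pos: [0.6293, -0.0294, 0.0578]
orientation: [-99.9, 89.6, -8.8]
force: [2.6, -12.3, 4.8]
opening: 0.0218
```

```bash
python3 -m pendant '[{"claw":5,"linear":[0,0,1],"twist":0},{"claw":5,"linear":[0,0,0],"twist":0},{"claw":5,"linear":[0,0,0],"twist":0},{"claw":5,"linear":[0,0,0],"twist":0},{"claw":5,"linear":[0,0,0],"twist":0},{"claw":5,"linear":[0,0,0],"twist":0},{"claw":5,"linear":[0,0,0],"twist":0},{"claw":5,"linear":[0,0,0],"twist":0},{"claw":5,"linear":[0,0,0],"twist":0},{"claw":5,"linear":[0,0,0],"twist":0}]'
python3 -m pendant '[{"claw":30,"linear":[0,0,0],"twist":0},{"claw":50,"linear":[0,0,0],"twist":0},{"claw":60,"linear":[0,0,0],"twist":0},{"claw":60,"linear":[0,0,0],"twist":0},{"claw":60,"linear":[0,0,0],"twist":0},{"claw":60,"linear":[0,0,0],"twist":0},{"claw":60,"linear":[0,0,0],"twist":0},{"claw":60,"linear":[-30,0,0],"twist":0},{"claw":60,"linear":[-40,0,0],"twist":0},{"claw":60,"linear":[-40,0,0],"twist":0}]'
python3 -m pendant '[{"claw":60,"linear":[-40,0,0],"twist":0},{"claw":60,"linear":[0,0,40],"twist":0},{"claw":60,"linear":[0,0,40],"twist":0},{"claw":60,"linear":[0,0,40],"twist":0},{"claw":60,"linear":[0,0,20],"twist":0},{"claw":60,"linear":[0,0,0],"twist":0},{"claw":60,"linear":[0,0,0],"twist":0},{"claw":60,"linear":[0,0,0],"twist":0},{"claw":60,"linear":[0,0,0],"twist":0},{"claw":60,"linear":[0,0,0],"twist":0}]'
python3 -c "
from h import *
P,im,d=snap('wrist')
cv2.imwrite('pics/f1.png',cv2.resize(im[:,:,::-1],(640,480)))
P,im,X=cover()
h=at_z(P,[(260,100)],.089); print(tool()[2])"
```

```text
clock: 67.83
tool_pos: [0.6293, -0.0293, 0.058]
orientation: [-107.1, 89.6, -16.0]
force: [3.1, -15.4, 5.5]
opening: 0.0219
clock: 68.67
tool_pos: [0.6274, -0.0268, 0.1677]
orientation: [-86.7, 89.7, 4.4]
force: [0.9, -0.2, -0.0]
opening: 0.06
clock: 69.5
tool_pos: [0.6253, 0.1122, 0.2076]
orientation: [-83.3, 89.6, 7.7]
force: [0.3, -0.4, -0.4]
opening: 0.0599
px [261.  34.] 1408 z 0.0890 centre 629.3 -21.8 size 21.1 44.2 short axis az 1.6
[0.62541612 0.11229435 0.20765272]
```

View pics/f1.png

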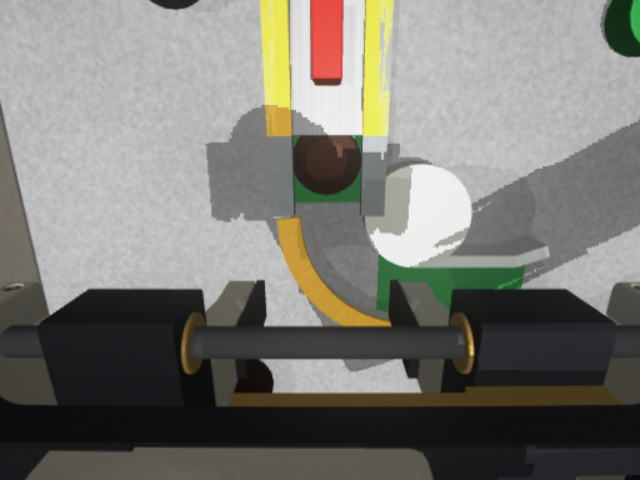

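```bash
python3 -c "
from h import *
P,im,d=snap('wrist')
c,s=np.cos(Q[2]),np.sin(Q[2])
for uv,z in [((261.5,129),.032),((258,155),.032),((261,108.5),.044)]:
    w=at_z(P,[uv],z)[0]; print(w.round(4),((w[:2]-Q[:2])@np.array([[c,-s],[s,c]])*1000).round(1))
P,im,d=snap('scene')
cv2.imwrite('pics/f2.png',cv2.resize(im[120:280,60:440,::-1],None,fx=2.1,fy=2.1,interpolation=cv2.INTER_CUBIC))"
```

```text
[0.6277 0.0643 0.032 ] [  0.2 -50.9]
[0.6313 0.0944 0.032 ] [  4.4 -20.9]
[0.6285 0.0414 0.044 ] [  0.6 -73.8]
```

View pics/f2.png

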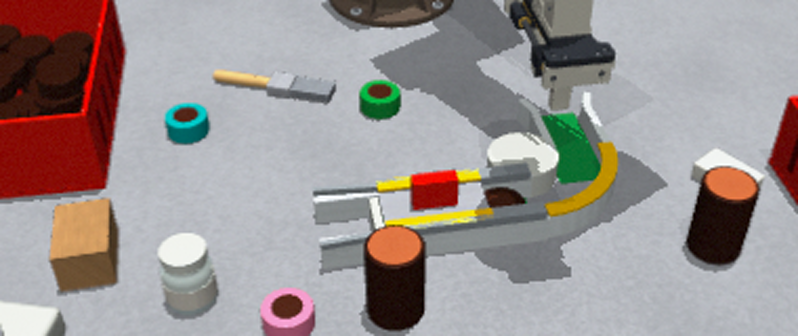

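The scene picture shows the cover home with its handle at (435,189), the last cake behind it at (507,195), and every bystander in place. The robot is clear.

```bash
python3 -c "
from plant import *
print(close_job(), get_obs()['clock'])"
```

```text
the job is handed in; nothing more can be done
the job is handed in; nothing more can be done
```

The job is handed in: all three brown cakes are in the bay, and the cover is home against its stops and released, at about 70 s of the 210 s allowed.

- **Cakes:** I set each one down at the mouth and pushed it round the bend with closed fingers. The last check put the rearmost cake's centre at y ≈ -51 in the guide's frame (limit -42). The other two lie in front of it, under the cover. I first left the third cake at about -46 and nudged it in further for margin.
- **Knocked cake:** the third cake had been moved about 3 cm before I reached it. I measured it again and gripped it where it lay.
- **Cover:** I laid it on the rails at the outer end and slid it in until it stopped, with about 15 N against the stops. Its leading edge then measured y ≈ -74 (stops at -75). I did not look at the slot mouth to confirm that the cover's other end is flush.
- **Bystanders:** the logs, white bar, jar, carton and coloured rings look unmoved in the last scene picture, judged by eye.
- **Mistakes:**
  - An early twist ran the last joint into its range limit and left the tool tilted about 4°. I corrected it before touching anything, and about 0.5° remained.
  - One cover move was typed about 5 mm off sideways and corrected before lowering.
- **Disagreements:** fits of the guide's pose differed by a few millimetres between views. I used the bay's own edges, measured close up, for fitting the cover.

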